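Tighten the filter holder's lid knobs in star order, in two passes

ROBOT

A 7-joint arm with a two-finger parallel gripper is mounted at the origin on the work surface. World frame = base frame: x ahead of the robot, y to its left, z up, the work surface at z = 0. Lengths are in m, angles in degrees, forces in N, time in s.
With the tool pointing down it reaches from about 0.425 to 0.875 m from the base axis. Payload 4.7 kg.
Tool frame: the origin (TCP) lies between the finger pads; the fingertips stand 25 mm ahead of it and the grasp point (between the pads) lies 6 mm ahead of it (env.tip_reach is the distance from the TCP to the fingertips, in m); z points along the fingers, y is the direction in which the jaws open and shut (so a half turn about z gives the same grasp; the last joint's range is limited). The gripper opens to 87 mm and grips with 3 to 60 N. Pads are 19 mm wide; open, the fingers measure 117 mm over their backs; the gripper's body (75 mm by 190 mm) begins 51 mm behind the grasp point.
Start: joints at [68.417, 18.392, -4.016, 83.108, 1.295, 78.541, -3.26], TCP at [0.248, -0.601, 0.248] pointing down, gripper open.
Joint ranges: [-163.93, 163.93], [-17.29, 119.83], [-79.2, 71.16], [3.27, 140.29], [-89.18, 269.18], [5.43, 117.66], [-154.24, 154.24]. Speed limits (degrees/s): [147.25, 147.25, 180, 180, 180, 180, 180].

INTERFACE

Orientations are given as [roll, pitch, yaw] about the fixed x, y, z axes, in that order (R = Rz(yaw) Ry(pitch) Rx(roll)).
In Python, from cell import env, viewer, job gives the robot as it stands.
- The arm moves only by the tool move_arm, never from a script. Its argument "steps" is a list of rows, each a list of 7 numbers: the finger opening in cm, from 0 to 8.7, then the shift along the tool's x, y, z in cm, then the turn, a rotation vector about the tool's x, y, z in rad. In form: [[fingers, tx, ty, tz, wx, wy, wz], ...]. A call has 1 to 5 rows; each row shifts and turns the commanded pose from where the row before left it, along the tool's axes as they then stand; what a row does not reach is not made up. A row lasts 1/12 s, in which the tool goes at most 41.7 mm and 7.16 degrees, less where a joint would pass 70% of its speed; a pose out of reach is approached as far as the arm can. A call is refused whole if a number of a shift passes 4.17 or a number of a turn 0.125, either way. A call with a gripper value outside its range is refused whole. The fingers move at their own pace and stop on an object; "force" is the grip in N (left out, the last holds). Time passes only in rows, so rows that do not move let the fingers close. It gives the time, the measured TCP pose, the force and the opening at its end, in the units of the state.
- env.get_obs(): the state, without advancing time (a new reading comes with each control period).
- viewer.read_camera(name): name is "scene" or "top" or "wrist"; returns a dict with "img" (400x640x3 uint8, red, green, blue), "vfov" (degrees; the focal length in pixels is half the picture's height over the tangent of half this angle, whatever the lens; pixels are square), "cx", "cy" (the principal point, pixels), "extrinsics" (4x4, takes a point from world to camera coordinates); the wrist camera has in their place "mount" (4x4, takes a point from camera to tool coordinates, whose origin is the TCP and whose axes are the flange's). Camera axes: x right, y down, z forward; pixel columns grow to the right and rows downward; lengths in m; the calibration is good to about 2 mm. A picture is of the moment at which its call begins: read the wrist's pose just before it. There is no depth.
- job.sign_off(): hands the job in, once; it reports no verdict.
The state is a dict: "time_s": time; "qpos": joint angles; "joint_velocities": joint speeds; "effort": joint torques, N m; "tool_pos": TCP position; "tool_rot": TCP orientation; "force": force on the tool from outside, world axes, zero at the start; "wrist_torque": the same for the moment, N m; "grip_width": finger opening in m.
Only numpy, scipy, OpenCV 4.12 (cv2) and the standard library are available. Lean on these libraries where they do the work, as an engineer would, in place of code of your own. Each camera call takes 0.05 s, during which the arm holds its last target.

TASK

Close the filter holder's lid evenly with its four knobs, turning them clockwise in star order: the red one first, then the one across from it, then the two side ones, either of them first. On the first pass turn each about 30 degrees past the point where you feel it bite; on the second pass, red, across, then the sides again, give each about another 45 degrees, so that it ends about 75 degrees past its bite, and no more, for overtightening tears the membrane. Do not lean hard on the holder's lid, and leave the things standing around it where they are.

Things in the scene. Friction and masses are not known exactly. Their poses are not given: they have to be found in the camera images.
- holder: round stainless filter holder, 216 mm across, fixed to the bench. Origin: centre of its underside on the bench; z up, x points to the red knob. Four knobs stand on its lid, centres on a circle of radius 75 mm: red at +x, black ones 'across' at -x, 'left' at +y, 'right' at -y. A brass outlet stub at +y reaches 135 mm out at 31 to 49 mm above the bench
- lid: the holder's round steel lid, 216 mm across, its flat top 72 mm above the bench, already lying in place on a black gasket; it does not move. Origin and axes as the holder's. In its middle an inlet stub, 40 mm across at the foot and 20 mm above, reaches 28 mm above the lid
- red_grip (a point): on the upright axis of the red knob, at mid height of its grip, 27 mm above the lid. The knob: an upright knurled cylinder, 42 mm in diameter, 28 mm tall, 13 to 41 mm above the lid; grip it from above at any yaw (the point does not turn with it). All four are alike
- red_squeeze (a joint): how far the red knob has drawn its screw down into the gasket since it bit, in m: 0 while it still runs free (as at the start), then 0.0005 m per radian of turning past the bite (30 degrees past = 0.00026 m, 75 degrees = 0.00065 m); a single reading is too noisy to tell, so feel the torque
- across_grip (a point): on the upright axis of the black knob opposite the red one, at mid height of its grip, 27 mm above the lid. Like all four it is turned clockwise from above to tighten, and stays where it is left
- across_squeeze (a joint): how far the black knob opposite the red one has drawn its screw down into the gasket since it bit, in m: 0 while it still runs free (as at the start), then 0.0005 m per radian of turning past the bite (30 degrees past = 0.00026 m, 75 degrees = 0.00065 m); a single reading is too noisy to tell, so feel the torque
- left_grip (a point): on the upright axis of the black knob at the holder's +y, at mid height of its grip, 27 mm above the lid. Each knob first runs free (0.05 N m) for 3 to 51 degrees, different for each, then bites: the torque needed to turn it jumps to 0.4 N m and from there grows by 0.18 N m per radian (a wrist that stops and reads at rest may feel only a third of it)
- left_squeeze (a joint): how far the black knob at the holder's +y has drawn its screw down into the gasket since it bit, in m: 0 while it still runs free (as at the start), then 0.0005 m per radian of turning past the bite (30 degrees past = 0.00026 m, 75 degrees = 0.00065 m); a single reading is too noisy to tell, so feel the torque
- right_grip (a point): on the upright axis of the black knob at the holder's -y, at mid height of its grip, 27 mm above the lid. Knob like the others: runs free, then bites
- right_squeeze (a joint): how far the black knob at the holder's -y has drawn its screw down into the gasket since it bit, in m: 0 while it still runs free (as at the start), then 0.0005 m per radian of turning past the bite (30 degrees past = 0.00026 m, 75 degrees = 0.00065 m); a single reading is too noisy to tell, so feel the torque
- bottle: loose amber bottle with white cap, upright, 52 mm across, 105 mm tall; origin at the centre of its underside. Bystander
- slide_box: loose blue box, 90 x 75 x 34 mm; origin at the centre of its underside. Bystander
- jar: loose clear jar with green cap, upright, 64 mm across, 65 mm tall; origin at the centre of its underside. Bystander
Things that resemble listed ones, but are neither listed nor needed, are in the scene too. Several things have the shape of the holder; the one meant has the colours described above.

How it is judged (in metres and radians):
On the way, in this order (a step that is already met when the one before it is completed fails the run):
1. the red knob is lightly nipped up (first pass) (value of joint red_squeeze above 0.00015 m), for 0.1 s.
2. then the knob across from it is lightly nipped up (first pass) (value of joint across_squeeze above 0.00015 m), for 0.1 s.
3. then one of the two side knobs is lightly nipped up (first pass) (value of joint any of left_squeeze, right_squeeze above 0.00015 m), for 0.1 s.
4. then all four are lightly nipped up (first pass) (value of joint each of red_squeeze, across_squeeze, left_squeeze, right_squeeze above 0.00015 m), for 0.1 s.
5. the red knob is fully tight (second pass) (value of joint red_squeeze above 0.00048 m), for 0.1 s.
6. then the knob across from it is fully tight (second pass) (value of joint across_squeeze above 0.00048 m), for 0.1 s.
7. then one of the two side knobs is fully tight (second pass) (value of joint any of left_squeeze, right_squeeze above 0.00048 m), for 0.1 s.
8. then all four are fully tight (second pass) (value of joint each of red_squeeze, across_squeeze, left_squeeze, right_squeeze above 0.00048 m), for 0.1 s.
At the end, for the whole second after the job is handed in: each of the four knobs has been left 55 to 95 degrees past its bite (squeeze 0.48 to 0.83 mm) (all of step 8 and value of joint each of red_squeeze, across_squeeze, left_squeeze, right_squeeze below 0.00083 m); the robot touches nothing.
It fails at once if a knob is overtightened (more than 95 degrees past its bite) (value of joint any of red_squeeze, across_squeeze, left_squeeze, right_squeeze above 0.00083 m).
It fails at once if a knob is turned more than 51 degrees past its bite while another is not yet nipped up (17 degrees past its bite) (value of joint any of red_squeeze, across_squeeze, left_squeeze, right_squeeze above 0.00045 m and value of joint any of red_squeeze, across_squeeze, left_squeeze, right_squeeze below 0.00015 m).
It fails at once if the robot leans on the lid with more than 25 N (contact force between any of the arm, the fingers and lid above 25 N).
It fails at once if a thing standing around is moved more than 30 mm or knocked over (distance of any of bottle, slide_box, jar from where it was at the start of the episode above 0.03 m or angle between any of bottle, slide_box, jar's own z axis and vertical above 0.5 rad).
It also fails if it takes over 72 s, if anything falls off the work surface, if the arm or the gripper's body presses on something with over 40 N, if the wrist force passes 120 N, or if a joint passes its speed limit or range.

## Working session

There is one attempt and no reset: what is moved stays moved. The work goes in short steps, Python scripts to look and compute and a tool call to move; the robot and the scene stay as the last step left them, time stands still between calls to the robot, and variables do not carry over. Pictures are saved under pics/ and viewed, and the job is handed in when it is done.

Besides the shell and the picture viewer there is one more tool, called after "Call:" as a command line: name --pt "numbers of a row" for each row, then --argument value for the rest. move_arm: Moves the arm, as the interface text tells. Its arguments: {"type":"object","properties":{"steps":{"type":"array"},"force":{"type":"number"}},"required":["steps"]}

```bash
ls; mkdir -p pics
python3 - <<'E'
from cell import env, viewer, job
import cv2
print(env.get_obs(), env.tip_reach)
for n in ["scene","top","wrist"]:
    d=viewer.read_camera(n); cv2.imwrite(f"pics/{n}0.png",d["img"][:,:,::-1])
    print(n,{k:v for k,v in d.items() if k!="img"})
E
```

```text
pics
{'time_s': 0.0, 'qpos': array([68.41856835, 18.43946616, -4.01475946, 83.173589  ,  1.29935059,
       78.53957036, -3.25900054]), 'joint_velocities': array([-0.03798302,  0.09951891,  0.04574527,  0.00313012, -0.08777443,
        0.02904085, -0.01459677]), 'effort': array([ 3.74180272e-04, -4.91288638e+01, -4.03594449e-01, -3.12524521e+01,
       -6.39846898e-02,  4.37054154e-02,  1.48402469e-04]), 'tool_pos': array([ 0.24732215, -0.60058141,  0.24646827]), 'tool_rot': array([-1.79892853e+02,  1.01172631e-02,  2.23922970e+01]), 'force': array([0.53100845, 0.50002139, 0.01490714]), 'wrist_torque': array([0.03520622, 0.002036  , 0.02444338]), 'grip_width': 0.08680520089843184} 0.025
scene {'vfov': 47.24970586876853, 'cx': 312.38936537294194, 'cy': 197.95805109226526, 'extrinsics': array([[-0.60423415,  0.7966668 ,  0.01493658,  0.2552452 ],
       [ 0.5261061 ,  0.41296489, -0.74341938, -0.20490423],
       [-0.59842582, -0.44134115, -0.66865875,  1.53646072],
       [ 0.        ,  0.        ,  0.        ,  1.        ]])}
top {'vfov': 43.86468386350886, 'cx': 323.56847843744083, 'cy': 190.77857782004523, 'extrinsics': array([[-0.01870959, -0.99952681, -0.02441513,  0.04961526],
       [-0.99812489,  0.02009564, -0.05781754,  0.47730765],
       [ 0.05828081,  0.0232876 , -0.99802857,  1.2767107 ],
       [ 0.        ,  0.        ,  0.        ,  1.        ]])}
wrist {'vfov': 68.99763957892304, 'cx': 319.5896447076442, 'cy': 195.2752429902614, 'mount': array([[ 9.16503325e-04, -9.59956857e-01, -2.80146379e-01,
         7.69070635e-02],
       [ 9.99999465e-01,  1.01398497e-03, -2.03033117e-04,
        -6.92701756e-05],
       [ 4.78967251e-04, -2.80146043e-01,  9.59957273e-01,
        -1.36607354e-01],
       [ 0.00000000e+00,  0.00000000e+00,  0.00000000e+00,
         1.00000000e+00]])}
```

View pics/top0.png

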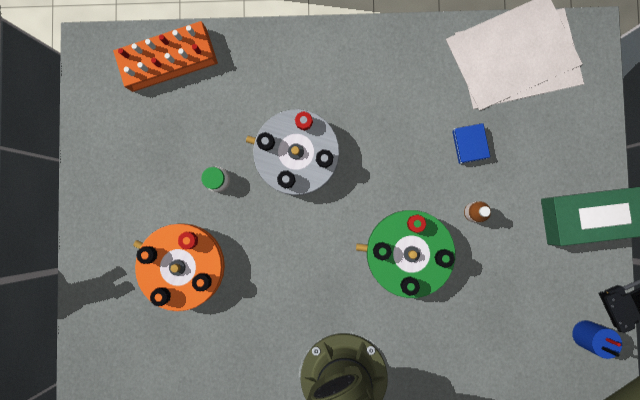

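View pics/scene0.png

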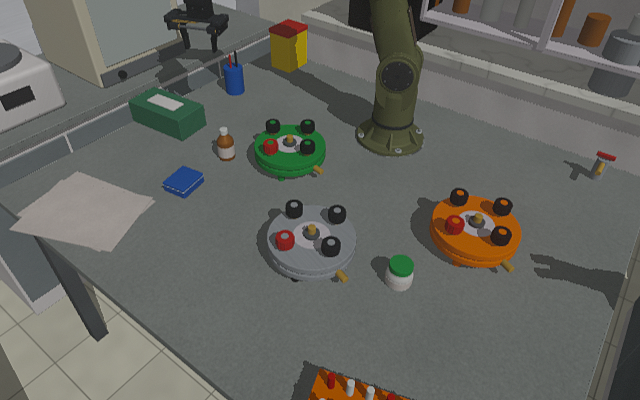

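The steel holder is the grey one, centred near (296,152) in the top view. Its red knob is at (304,120) and its black knobs at (265,141), (325,158) and (286,180). The jar is at (213,178), and the green and orange holders are decoys.

```bash
cat > h.py <<'E'
import numpy as np, cv2
from cell import env, viewer, job
from scipy.spatial.transform import Rotation as R
def pose():
    o=env.get_obs(); T=np.eye(4); T[:3,:3]=R.from_euler('xyz',o['tool_rot'],degrees=True).as_matrix(); T[:3,3]=o['tool_pos']; return T,o
def cam(name):
    T,o=pose(); d=viewer.read_camera(name)
    if name=='wrist': C=T@d['mount']
    else: C=np.linalg.inv(d['extrinsics'])
    f=d['img'].shape[0]/2/np.tan(np.radians(d['vfov']/2))
    return d['img'],(C,f,d['cx'],d['cy'])
def cast(c,u,v,z):
    C,f,cx,cy=c; r=C[:3,:3]@np.array([(u-cx)/f,(v-cy)/f,1]); o=C[:3,3]
    return o+r*(z-o[2])/r[2]
def proj(c,p):
    C,f,cx,cy=c; q=np.linalg.inv(C)@np.append(p,1); return np.array([cx+f*q[0]/q[2],cy+f*q[1]/q[2]])
E
python3 - <<'E'
from h import *
img,c=cam('top')
cr=img[95:205,235:355]; cv2.imwrite('pics/topz.png',cv2.resize(cr,None,fx=5,fy=5,interpolation=cv2.INTER_CUBIC)[:,:,::-1])
hsv=cv2.cvtColor(img,cv2.COLOR_RGB2HSV)
print(hsv[120,304],img[141,265],img[158,325],img[180,286])
# top washers ring: guesses
for n,u,v in [('red',304,120),('left',265,141),('right',325,158),('across',286,180)]:
    print(n,cast(c,u,v,.113))
print(cast(c,213,178,.065),cast(c,470,143,.034),cast(c,484,212,.105))
E
```

```text
[111  15 171] [160 166 172] [166 171 177] [169 173 179]
red [0.64512306 0.08223694 0.113     ]
left [0.59600335 0.17761693 0.113     ]
right [0.55145569 0.03310516 0.113     ]
across [0.50023985 0.12802276 0.113     ]
[0.51300996 0.31663679 0.065     ] [ 0.59179321 -0.33668076  0.034     ] [ 0.41433067 -0.3445902   0.105     ]
```

View pics/topz.png

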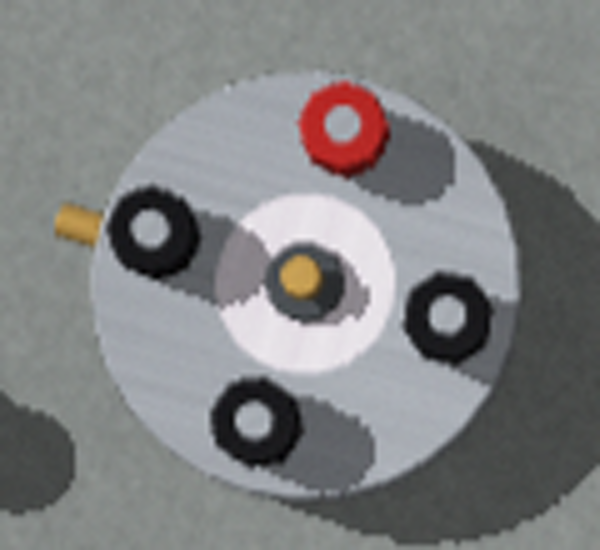

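View pics/wrist0.png

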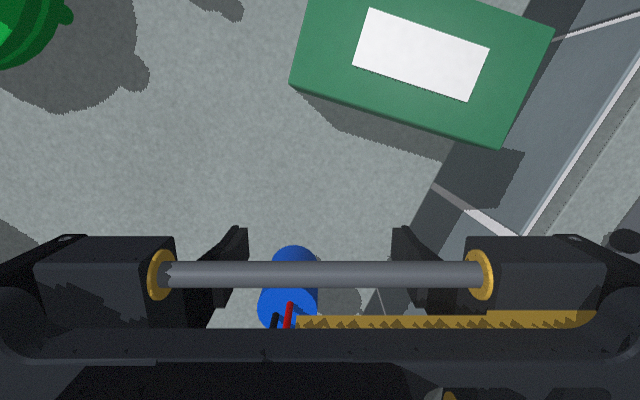

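Call:
move_arm --pt "6 4.1 0 0 0 0 -0.076" --pt "6 4.1 0 0 0 0 -0.076" --pt "6 4.1 0 0 0 0 -0.076" --pt "6 4.1 0 0 0 0 -0.076" --pt "6 4.1 0 0 0 0 -0.076" --force 60

```text
time_s: 0.62
tool_pos: [0.4237, -0.4947, 0.2472]
tool_rot: [180.0, -0.0, 44.4]
force: [0.7, -0.3, 0.7]
grip_width: 0.0631
```

Call:
move_arm --pt "6 4.1 0 0 0 0 -0.076" --pt "6 4.1 0 0 0 0 -0.076" --pt "6 4.1 0 0 0 0 -0.076" --pt "6 4.1 0 0 0 0 -0.076" --pt "6 4.1 0 0 0 0 -0.076"

```text
time_s: 1.03
tool_pos: [0.5462, -0.3316, 0.2472]
tool_rot: [180.0, -0.0, 66.2]
force: [1.3, -0.8, -0.4]
grip_width: 0.0599
```

Call:
move_arm --pt "6 4.1 0 0 0 0 -0.076" --pt "6 4.1 0 0 0 0 -0.076" --pt "6 4.1 0 0 0 0 -0.076" --pt "6 4.1 0 0 0 0 -0.076" --pt "6 4.1 0 0 0 0 -0.076"

```text
time_s: 1.45
tool_pos: [0.5995, -0.1347, 0.2473]
tool_rot: [180.0, -0.0, 87.9]
force: [1.9, -0.3, 0.5]
grip_width: 0.0601
```

Call:
move_arm --pt "6 4.1 0 0 0 0 -0.076" --pt "6 4.1 0 0 0 0 -0.076" --pt "6 2.0 0 0 0 0 -0.076" --pt "6 0 0 0 0 0 0"

```text
time_s: 1.78
tool_pos: [0.5964, -0.0266, 0.2479]
tool_rot: [180.0, -0.2, 101.5]
force: [0.7, 0.6, -0.2]
grip_width: 0.0599
```

Run:
```python
from h import *
img,c=cam('wrist'); o=env.get_obs(); print(o['qpos'],o['wrist_torque'])
cv2.imwrite('pics/w1.png',img[:,:,::-1])
for p in [(.645,.082),(.596,.178),(.551,.033),(.500,.128)]: print(proj(c,[*p,.113]))
```

```text
[ 29.52254948  14.92530821 -34.62430308  89.97213513   8.57112112
  77.77582746   5.12275684] [-0.02604865 -0.16312165 -0.04095555]
[398.47836889  87.67258908]
[371.6614518  -53.99644658]
[283.5727671 121.8222783]
[240.99163041 -10.01409538]
```

View pics/w1.png

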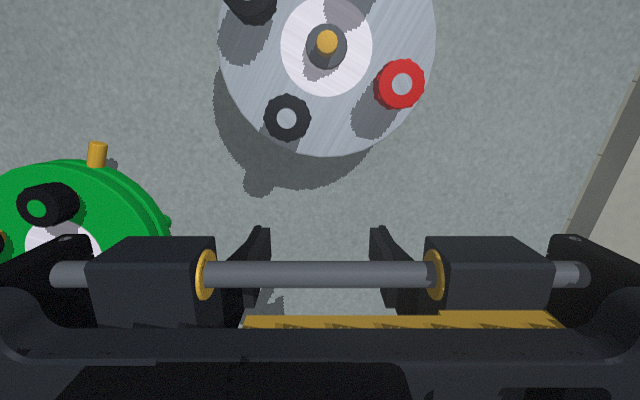

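The red knob is at (402,83) and the right knob at (286,118), within 4 px of where the top view predicted. I'll go nearer so that all four are in view.

Call:
move_arm --pt "6 4.0 0.8 0 0 0 0" --pt "6 3.5 0.8 0 0 0 0" --pt "6 0 0 0 0 0 0" --pt "6 0 0 0 0 0 0"

```text
time_s: 2.17
tool_pos: [0.5987, 0.0432, 0.2475]
tool_rot: [180.0, -0.0, 100.9]
force: [-0.1, -1.0, 0.2]
grip_width: 0.0602
```

Run:
```python
from h import *
img,c=cam('wrist'); o=env.get_obs(); print(o['tool_pos'],o['tool_rot'],o['qpos'],o['wrist_torque'])
cv2.imwrite('pics/w2.png',img[:,:,::-1])
for p in [(.645,.082),(.596,.178),(.551,.033),(.500,.128)]: print(proj(c,[*p,.113]))
```

```text
[0.59890456 0.04072815 0.24730989] [-1.79974080e+02  6.37127573e-02  1.00723051e+02] [ 24.05455198  15.66601649 -36.62562795  89.53905686   9.54541627
  77.96765619  -2.82749669] [-0.00950946 -0.09694786  0.01016922]
[375.72828916 163.334629  ]
[346.85295356  41.28210902]
[269.22050242 194.23767282]
[226.73187369  80.54367837]
```

View pics/w2.png

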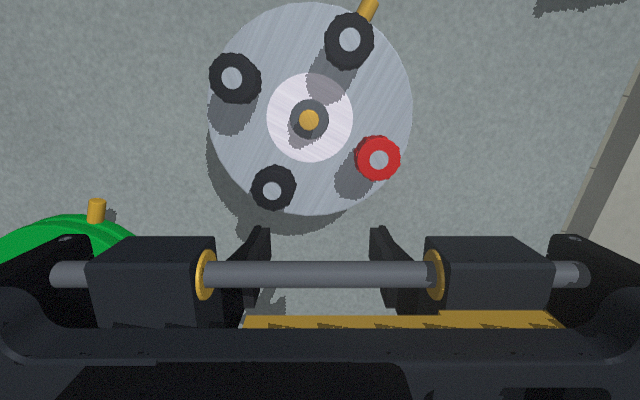

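The knob tops (grey dots) are at red (378,159), left (350,39), across (232,77) and right (271,190). I'll measure the dots and fit the four-knob layout.

```bash
cat >> h.py <<'E'
ANG={'red':0,'left':90,'across':180,'right':-90}
def dots(img,c,guess):
    """centroid of the grey dot on top of each knob, near the predicted pixel"""
    out={}
    for n,p in guess.items():
        u,v=proj(c,[*p[:2],.113]).round().astype(int)
        if not(25<u<615 and 25<v<375): continue
        w=18; cr=img[v-w:v+w+1,u-w:u+w+1].astype(int); mx,mn=cr.max(2),cr.min(2)
        m=((mx>110)&(mx-mn<45)).astype(np.uint8)
        k,l,s,ce=cv2.connectedComponentsWithStats(m)
        best=[(s[i,4],ce[i]) for i in range(1,k) if s[i,0]>0 and s[i,1]>0 and s[i,0]+s[i,2]<2*w+1 and s[i,1]+s[i,3]<2*w+1 and s[i,4]>8]
        if best:
            a,e=max(best,key=lambda t:t[0]); out[n]=(u-w+e[0],v-w+e[1],a)
    return out
def fit(pts):
    from scipy.optimize import least_squares
    ns=list(pts)
    f=lambda q:np.concatenate([pts[n][:2]-(q[:2]+.075*np.array([np.cos(q[2]+np.radians(ANG[n])),np.sin(q[2]+np.radians(ANG[n]))])) for n in ns])
    r=least_squares(f,[.573,.105,-.3]); q=r.x
    return q,1e3*r.fun.reshape(-1,2),{n:q[:2]+.075*np.array([np.cos(q[2]+np.radians(a)),np.sin(q[2]+np.radians(a))]) for n,a in ANG.items()}
E
python3 - <<'E'
from h import *
np.set_printoptions(precision=4,suppress=True)
g={'red':(.645,.082),'left':(.596,.178),'right':(.551,.033),'across':(.5,.128)}
for cn in ['top','wrist','wrist']:
    img,c=cam(cn); print(env.get_obs()['tool_pos'])
    d=dots(img,c,g); print(cn,{n:np.round(x,1) for n,x in d.items()})
    q,r,K=fit({n:cast(c,x[0],x[1],.113) for n,x in d.items()}); print(q[:2],np.degrees(q[2]),r.tolist()); print(K)
E
```

```text
[0.599  0.0394 0.2472]
top {'left': array([264.4, 140.3,  47. ]), 'across': array([285.1, 178.6,  44. ])}
[0.5751 0.1075] -17.582024560000573 [[-0.01721244355201712, -0.008928991672652042], [0.017212443398806343, 0.008928991977630307]]
{'red': array([0.6466, 0.0848]), 'left': array([0.5977, 0.179 ]), 'across': array([0.5036, 0.1302]), 'right': array([0.5524, 0.036 ])}
[0.599  0.039  0.2472]
wrist {'red': array([379.3, 155.1, 288. ]), 'left': array([349.4,  33.4, 418. ]), 'right': array([271.8, 186.9, 267. ]), 'across': array([230.8,  73.2, 367. ])}
[0.5752 0.1085] -17.50662367336169 [[0.0025476145449898624, -0.021089744969268742], [-0.023989284152592383, 0.023385214673626864], [-0.022913635466470517, 0.034370990350335306], [0.04435530507407304, -0.03666646005567875]]
{'red': array([0.6467, 0.086 ]), 'left': array([0.5978, 0.1801]), 'across': array([0.5037, 0.1311]), 'right': array([0.5527, 0.037 ])}
[0.599  0.0391 0.2472]
wrist {'red': array([379.3, 154.5, 285. ]), 'left': array([349.4,  32.7, 413. ]), 'right': array([271.9, 186.6, 267. ]), 'across': array([230.8,  72.6, 368. ])}
[0.5752 0.1086] -17.493126625519842 [[-0.08489476722695066, -0.014352506847753466], [-0.0010559288293743307, 0.008958320442509216], [0.06296164758134992, -0.01911847258340149], [0.022989048475086094, 0.02451265899003352]]
{'red': array([0.6468, 0.0861]), 'left': array([0.5978, 0.1801]), 'across': array([0.5037, 0.1312]), 'right': array([0.5527, 0.0371])}
```

Call:
move_arm --pt "6 1 1 1 0 0 -0.125" --pt "6 1 1 1 0 0 -0.125" --pt "6 1 1 1 0 0 -0.125" --pt "6 0 1 1 0 0 -0.125" --pt "6 0 1 1 0 0 -0.125"

```text
time_s: 2.78
tool_pos: [0.6347, 0.0896, 0.197]
tool_rot: [-180.0, 0.0, 136.8]
force: [-0.3, -0.4, 0.2]
grip_width: 0.0602
```

Call:
move_arm --pt "6 0 0 0 0 0 -0.125" --pt "6 0 0 0 0 0 0" --pt "6 0 0 0 0 0 0"

```text
time_s: 3.03
tool_pos: [0.6344, 0.0894, 0.1972]
tool_rot: [-180.0, -0.0, 143.4]
force: [0.7, -0.8, 0.4]
grip_width: 0.06
```

```bash
cat > go.py <<'E'
import sys
from h import *
np.set_printoptions(precision=3,suppress=True)
K={'red':(.6467,.0860),'left':(.5978,.1800),'across':(.5037,.1311),'right':(.5527,.0370)}
T,o=pose(); p=np.array([*K[sys.argv[1]],float(sys.argv[2])])
print('t',o['time_s'],'yaw',o['tool_rot'],'q',o['qpos'],'tq',o['wrist_torque'],'F',o['force'])
print('pos',o['tool_pos'],'need tool cm',100*T[:3,:3].T@(p-T[:3,3]))
E
python3 go.py red .108
```

```text
t 3.0333 yaw [-179.966   -0.017  143.406] q [ 22.556  24.396 -43.022  87.173  16.956  75.165  31.127] tq [ 0.029 -0.13  -0.011] F [ 0.656 -0.81   0.375]
pos [0.634 0.089 0.197] need tool cm [-1.194  0.469  8.915]
```

Call:
move_arm --pt "6 -1.2 0.47 1.9 0 0 0" --pt "6 0 0 2.5 0 0 0" --pt "6 0 0 0 0 0 0"

```text
time_s: 3.28
tool_pos: [0.6446, 0.0852, 0.1493]
tool_rot: [-179.7, -0.2, 143.4]
force: [-0.6, -0.7, -0.4]
grip_width: 0.06
```

```bash
python3 go.py red .108
python3 - <<'E'
from h import *
img,c=cam('wrist'); cv2.imwrite('pics/w3.png',img[:,:,::-1])
E
```

```text
t 3.2833 yaw [-179.692   -0.237  143.43 ] q [ 21.554  27.86  -41.698  88.463  19.138  71.415  30.32 ] tq [ 0.026 -0.073 -0.048] F [-0.576 -0.676 -0.354]
pos [0.645 0.085 0.149] need tool cm [-0.136  0.215  4.129]
```

View pics/w3.png

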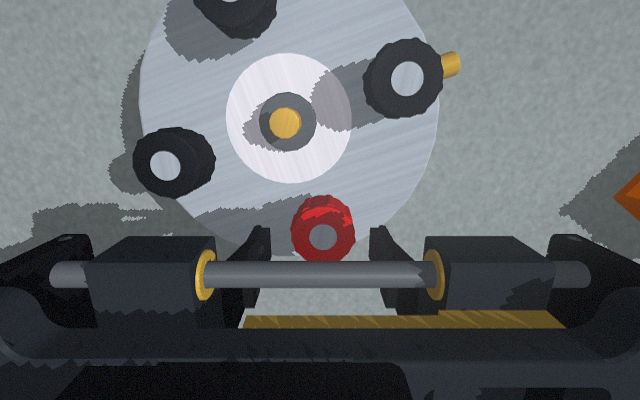

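The red knob is at (323,236), centred between the fingers. I'll go down and close.

Call:
move_arm --pt "6 -0.1 0.15 2.0 0 0 0" --pt "6 0 0 2.1 0 0 0" --pt "6 0 0 0 0 0 0" --pt "6 0 0 0 0 0 0" --force 60

```text
time_s: 3.67
tool_pos: [0.648, 0.088, 0.1132]
tool_rot: [-180.0, -0.0, 143.7]
force: [-0.2, 0.1, 0.4]
grip_width: 0.0602
```

```bash
python3 go.py red .108
```

```text
t 3.6667 yaw [-179.957   -0.014  143.662] q [ 20.796  29.929 -40.969  90.16   20.711  67.765  29.339] tq [ 0.068 -0.151  0.039] F [-0.179  0.086  0.449]
pos [0.648 0.088 0.113] need tool cm [-0.014 -0.237  0.523]
```

Call:
move_arm --pt "6 0 -0.2 0.4 0 0 0" --pt "6 0 0 0 0 0 0" --pt "4.0 0 0 0 0 0 0" --pt "3.0 0 0 0 0 0 0" --pt "3.0 0 0 0 0 0 0" --force 60

```text
time_s: 4.08
tool_pos: [0.6474, 0.0868, 0.1093]
tool_rot: [180.0, 0.1, 143.7]
force: [-0.5, -0.4, 0.0]
grip_width: 0.047
```

Call:
move_arm --pt "3 0 0 0 0 0 0" --pt "3 0 0 0 0 0 0"

```text
time_s: 4.25
tool_pos: [0.6468, 0.086, 0.109]
tool_rot: [-179.9, 0.0, 143.7]
force: [-2.6, -2.0, 4.5]
grip_width: 0.0411
```

```bash
python3 go.py red .108
```

```text
t 4.25 yaw [-179.908    0.013  143.717] q [ 20.94   30.006 -40.898  90.578  20.857  67.323  29.405] tq [-0.459  0.544  0.001] F [-2.645 -1.994  4.485]
pos [0.647 0.086 0.109] need tool cm [ 0.009 -0.009  0.102]
```

```bash
cat > tq.py <<'E'
from h import *
o=env.get_obs(); print('t %.2f yaw %.2f q7 %.1f tz %.3f  grip %.4f F %s txy %s pos %s'%(o['time_s'],o['tool_rot'][2],o['qpos'][6],o['wrist_torque'][2],o['grip_width'],o['force'].round(1),o['wrist_torque'][:2].round(2),o['tool_pos'].round(4)))
E
python3 tq.py
```

```text
t 4.25 yaw 143.72 q7 29.4 tz 0.001  grip 0.0411 F [-2.6 -2.   4.5] txy [-0.46  0.54] pos [0.6468 0.086  0.109 ]
```

Call:
move_arm --pt "3 0 0 0 0 0 0.1"

```text
time_s: 4.33
tool_pos: [0.6468, 0.086, 0.109]
tool_rot: [-179.9, 0.0, 138.0]
force: [-3.0, -2.2, 4.2]
grip_width: 0.041
```

```bash
python3 tq.py
```

```text
t 4.33 yaw 137.95 q7 24.1 tz 0.047  grip 0.0410 F [-3.  -2.2  4.2] txy [-0.41  0.5 ] pos [0.6468 0.086  0.109 ]
```

Call:
move_arm --pt "3 0 0 0 0 0 0.1"

```text
time_s: 4.42
tool_pos: [0.6468, 0.0861, 0.109]
tool_rot: [-179.9, 0.0, 132.0]
force: [-3.0, -1.7, 4.1]
grip_width: 0.0406
```

```bash
python3 tq.py
```

```text
t 4.42 yaw 132.00 q7 18.6 tz 0.016  grip 0.0406 F [-3.  -1.7  4.1] txy [-0.44  0.46] pos [0.6468 0.0861 0.109 ]
```

Call:
move_arm --pt "3 0 0 0 0 0 0.1"

```text
time_s: 4.5
tool_pos: [0.6469, 0.086, 0.1091]
tool_rot: [-179.9, 0.0, 126.3]
force: [-2.7, -2.0, 4.9]
grip_width: 0.0408
```

```bash
python3 tq.py
```

```text
t 4.50 yaw 126.25 q7 13.3 tz 0.071  grip 0.0408 F [-2.7 -2.   4.9] txy [-0.42  0.42] pos [0.6469 0.086  0.1091]
```

Call:
move_arm --pt "3 0 0 0 0 0 0.1"

```text
time_s: 4.58
tool_pos: [0.6469, 0.0861, 0.109]
tool_rot: [-179.9, 0.0, 120.6]
force: [-2.2, -2.6, 4.0]
grip_width: 0.0407
```

```bash
python3 tq.py
```

```text
t 4.58 yaw 120.55 q7 8.0 tz 0.416  grip 0.0407 F [-2.2 -2.6  4. ] txy [-0.43  0.49] pos [0.6469 0.0861 0.109 ]
```

Call:
move_arm --pt "3 0 0 0 0 0 0.1"

```text
time_s: 4.67
tool_pos: [0.6469, 0.0861, 0.1089]
tool_rot: [-179.9, 0.1, 114.9]
force: [-3.0, -2.0, 3.9]
grip_width: 0.0412
```

```bash
python3 tq.py
```

```text
t 4.67 yaw 114.86 q7 2.7 tz 0.459  grip 0.0412 F [-3.  -2.   3.9] txy [-0.46  0.39] pos [0.6469 0.0861 0.1089]
```

Call:
move_arm --pt "3 0 0 0 0 0 0.1"

```text
time_s: 4.75
tool_pos: [0.647, 0.0861, 0.1089]
tool_rot: [-180.0, 0.1, 109.1]
force: [-1.8, -2.3, 3.3]
grip_width: 0.0408
```

```bash
python3 tq.py
```

```text
t 4.75 yaw 109.14 q7 -2.6 tz 0.472  grip 0.0408 F [-1.8 -2.3  3.3] txy [-0.46  0.3 ] pos [0.647  0.0861 0.1089]
```

The red knob bites between yaw 126.3 and 120.6, so about 123.5. Another 0.27 rad reaches 30 degrees past.

Call:
move_arm --pt "3 0 0 0 0 0 0.09" --pt "3 0 0 0 0 0 0.09" --pt "3 0 0 0 0 0 0.09"

```text
time_s: 5.0
tool_pos: [0.647, 0.0861, 0.1088]
tool_rot: [-180.0, 0.1, 93.7]
force: [-1.5, -1.6, 1.2]
grip_width: 0.0408
```

```bash
python3 tq.py
```

```text
t 5.00 yaw 93.71 q7 -17.0 tz 0.487  grip 0.0408 F [-1.5 -1.6  1.2] txy [-0.46  0.23] pos [0.647  0.0861 0.1088]
```

Call:
move_arm --pt "3 0 0 0 0 0 0" --pt "3 0 0 0 0 0 0"

```text
time_s: 5.17
tool_pos: [0.647, 0.0861, 0.1088]
tool_rot: [-180.0, 0.1, 94.0]
force: [-2.5, -2.0, 4.5]
grip_width: 0.0412
```

```bash
python3 tq.py
```

```text
t 5.17 yaw 94.04 q7 -16.7 tz 0.247  grip 0.0412 F [-2.5 -2.   4.5] txy [-0.66  0.41] pos [0.647  0.0861 0.1088]
```

Call:
move_arm --pt "6 0 0 0 0 0 0" --pt "6 0 0 0 0 0 0" --pt "6 0 0 0 0 0 0" --pt "6 0 0 -2.5 0 0 0" --pt "6 0 0 -2.5 0 0 0"

```text
time_s: 5.58
tool_pos: [0.6458, 0.087, 0.1569]
tool_rot: [-179.8, -0.1, 94.0]
force: [0.3, 0.4, -0.2]
grip_width: 0.0587
```

```bash
python3 go.py across .158
```

```text
t 5.5833 yaw [-179.768   -0.059   93.953] q [ 14.834  25.203 -32.354  88.186  13.848  70.884 -15.699] tq [-0.013 -0.2   -0.034] F [ 0.308  0.38  -0.201]
pos [0.646 0.087 0.157] need tool cm [  5.374 -13.873  -0.05 ]
```

Call:
move_arm --pt "6 1.34 -3.47 0 0 0 0" --pt "6 1.34 -3.47 0 0 0 0" --pt "6 1.34 -3.47 0 0 0 0" --pt "6 1.34 -3.47 0 0 0 0"

```text
time_s: 5.92
tool_pos: [0.5034, 0.1319, 0.1582]
tool_rot: [180.0, -0.1, 93.9]
force: [0.1, 0.6, 0.7]
grip_width: 0.0599
```

Call:
move_arm --pt "6 0 0 0 0 0 -0.125" --pt "6 0 0 0 0 0 -0.125" --pt "6 0 0 0 0 0 -0.125" --pt "6 0 0 0 0 0 -0.125"

```text
time_s: 6.25
tool_pos: [0.5048, 0.1315, 0.1586]
tool_rot: [179.9, 0.0, 123.0]
force: [0.5, -0.8, -0.4]
grip_width: 0.0598
```

Call:
move_arm --pt "6 0 0 0 0 0 -0.125" --pt "6 0 0 0 0 0 -0.125" --pt "6 0 0 0 0 0 -0.125" --pt "6 0 0 0 0 0 0" --pt "6 0 0 0 0 0 0"

```text
time_s: 6.67
tool_pos: [0.505, 0.1312, 0.1584]
tool_rot: [180.0, -0.0, 143.9]
force: [-0.6, 0.9, 0.1]
grip_width: 0.0601
```

```bash
python3 go.py across .108
python3 - <<'E'
from h import *
img,c=cam('wrist'); cv2.imwrite('pics/w4.png',img[:,:,::-1])
E
```

```text
t 6.6667 yaw [179.966  -0.012 143.864] q [ 21.071   9.906 -41.747 106.534   7.162  66.186  30.714] tq [ 0.006 -0.169 -0.016] F [-0.567  0.942  0.139]
pos [0.505 0.131 0.158] need tool cm [ 0.097 -0.085  5.044]
```

View pics/w4.png

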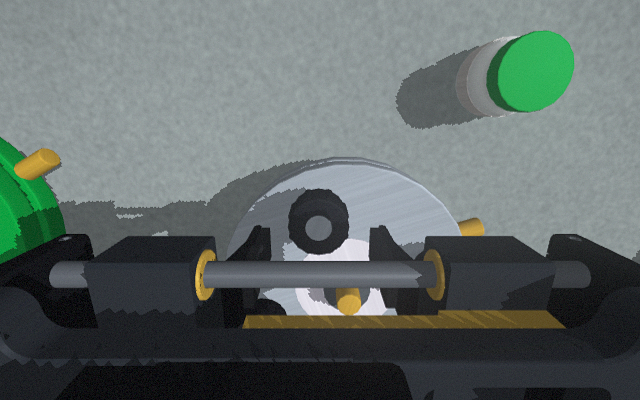

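The across knob is at (319,228), centred between the fingers, and nothing is in the way. I'll go down and close.

Call:
move_arm --pt "6 0.1 -0.08 2.5 0 0 0" --pt "6 0 0 2.5 0 0 0" --pt "6 0 0 0 0 0 0" --pt "6 0 0 0 0 0 0"

```text
time_s: 7.05
tool_pos: [0.5027, 0.1307, 0.1077]
tool_rot: [-179.9, -0.1, 144.0]
force: [1.1, 0.1, 1.0]
grip_width: 0.0601
```

```bash
python3 go.py across .108
```

```text
t 7.05 yaw [-179.905   -0.133  143.961] q [ 19.88   13.329 -41.154 109.636   9.944  60.776  28.546] tq [ 0.106 -0.232 -0.032] F [1.062 0.144 0.973]
pos [0.503 0.131 0.108] need tool cm [-0.061  0.091 -0.026]
```

Call:
move_arm --pt "4 0 0.05 0 0 0 0" --pt "3 0 0 0 0 0 0" --pt "3 0 0 0 0 0 0" --pt "3 0 0 0 0 0 0" --pt "3 0 0 0 0 0 0"

```text
time_s: 7.47
tool_pos: [0.5044, 0.1307, 0.1096]
tool_rot: [-180.0, 0.1, 144.0]
force: [-2.3, -2.0, 6.4]
grip_width: 0.041
```

```bash
python3 tq.py
```

```text
t 7.47 yaw 144.00 q7 28.5 tz -0.004  grip 0.0410 F [-2.3 -2.   6.4] txy [-0.38  0.26] pos [0.5044 0.1307 0.1096]
```

Call:
move_arm --pt "3 0 0 0 0 0 0.1"

```text
time_s: 7.55
tool_pos: [0.5043, 0.1307, 0.1096]
tool_rot: [-180.0, 0.1, 138.2]
force: [-2.6, -1.8, 6.5]
grip_width: 0.0408
```

```bash
python3 tq.py
```

```text
t 7.55 yaw 138.24 q7 23.0 tz 0.000  grip 0.0408 F [-2.6 -1.8  6.5] txy [-0.38  0.36] pos [0.5043 0.1307 0.1096]
```

Call:
move_arm --pt "3 0 0 0 0 0 0.1"

```text
time_s: 7.63
tool_pos: [0.5043, 0.1306, 0.1096]
tool_rot: [-180.0, 0.1, 132.3]
force: [-2.0, -1.5, 5.2]
grip_width: 0.0408
```

```bash
python3 tq.py
```

```text
t 7.63 yaw 132.28 q7 17.2 tz 0.194  grip 0.0408 F [-2.  -1.5  5.2] txy [-0.4   0.42] pos [0.5043 0.1306 0.1096]
```

Call:
move_arm --pt "3 0 0 0 0 0 0.1"

```text
time_s: 7.72
tool_pos: [0.5043, 0.1306, 0.1096]
tool_rot: [-180.0, 0.1, 126.6]
force: [-1.8, -3.0, 6.2]
grip_width: 0.0408
```

```bash
python3 tq.py
```

```text
t 7.72 yaw 126.60 q7 11.7 tz 0.412  grip 0.0408 F [-1.8 -3.   6.2] txy [-0.52  0.35] pos [0.5043 0.1306 0.1096]
```

The across knob bites at about yaw 132.5. The target is 102.5.

Call:
move_arm --pt "3 0 0 0 0 0 0.105" --pt "3 0 0 0 0 0 0.105" --pt "3 0 0 0 0 0 0.105" --pt "3 0 0 0 0 0 0.105"

```text
time_s: 8.05
tool_pos: [0.5041, 0.1305, 0.1094]
tool_rot: [180.0, 0.1, 102.5]
force: [-2.5, -1.4, 5.3]
grip_width: 0.0408
```

```bash
python3 tq.py
```

```text
t 8.05 yaw 102.55 q7 -11.6 tz 0.517  grip 0.0408 F [-2.5 -1.4  5.3] txy [-0.55  0.4 ] pos [0.5041 0.1305 0.1094]
```

Call:
move_arm --pt "3 0 0 0 0 0 0" --pt "3 0 0 0 0 0 0"

```text
time_s: 8.22
tool_pos: [0.5041, 0.1305, 0.1094]
tool_rot: [180.0, 0.1, 102.9]
force: [-2.4, -1.9, 6.0]
grip_width: 0.0407
```

```bash
python3 tq.py
```

```text
t 8.22 yaw 102.88 q7 -11.3 tz 0.193  grip 0.0407 F [-2.4 -1.9  6. ] txy [-0.53  0.45] pos [0.5041 0.1305 0.1094]
```

Call:
move_arm --pt "6 0 0 0 0 0 0" --pt "6 0 0 0 0 0 0" --pt "6 0 0 0 0 0 0" --pt "6 0 0 -2.5 0 0 0" --pt "6 0 0 -2.5 0 0 0"

```text
time_s: 8.63
tool_pos: [0.5026, 0.1312, 0.1576]
tool_rot: [-179.8, -0.1, 102.8]
force: [0.3, -0.7, 0.0]
grip_width: 0.0585
```

```bash
python3 go.py left .158
```

```text
t 8.6333 yaw [-179.791   -0.065  102.835] q [ 16.27    9.072 -36.398 106.851   5.773  66.133  -9.311] tq [-0.028 -0.215 -0.002] F [ 0.288 -0.748  0.016]
pos [0.503 0.131 0.158] need tool cm [ 2.649 10.363 -0.078]
```

Call:
move_arm --pt "6 0.88 3.45 0 0 0 0" --pt "6 0.88 3.45 0 0 0 0" --pt "6 0.88 3.45 0 0 0 0" --pt "6 0 0 0 0 0 -0.122" --pt "6 0 0 0 0 0 -0.122"

```text
time_s: 9.05
tool_pos: [0.6001, 0.1814, 0.1573]
tool_rot: [-180.0, -0.2, 117.2]
force: [-0.7, -0.3, -0.8]
grip_width: 0.06
```

Call:
move_arm --pt "6 0 0 0 0 0 -0.122" --pt "6 0 0 0 0 0 -0.122" --pt "6 0 0 0 0 0 -0.122" --pt "6 0 0 0 0 0 -0.122" --pt "6 0 0 0 0 0 0"

```text
time_s: 9.47
tool_pos: [0.599, 0.1799, 0.1581]
tool_rot: [180.0, -0.1, 144.9]
force: [-0.1, 0.2, -0.3]
grip_width: 0.0599
```

Call:
move_arm --pt "6 0 0 0 0 0 0"

```text
time_s: 9.55
tool_pos: [0.5991, 0.1798, 0.1582]
tool_rot: [180.0, -0.0, 144.5]
force: [0.0, -0.5, -0.7]
grip_width: 0.0596
```

```bash
python3 go.py left .108
python3 - <<'E'
from h import *
img,c=cam('wrist'); cv2.imwrite('pics/w5.png',img[:,:,::-1])
E
```

```text
t 9.55 yaw [179.991  -0.038 144.528] q [ 14.631  24.281 -42.851  92.017  17.214  70.534  23.044] tq [ 0.064 -0.146  0.01 ] F [ 0.001 -0.457 -0.662]
pos [0.599 0.18  0.158] need tool cm [ 0.113 -0.055  5.022]
```

View pics/w5.png

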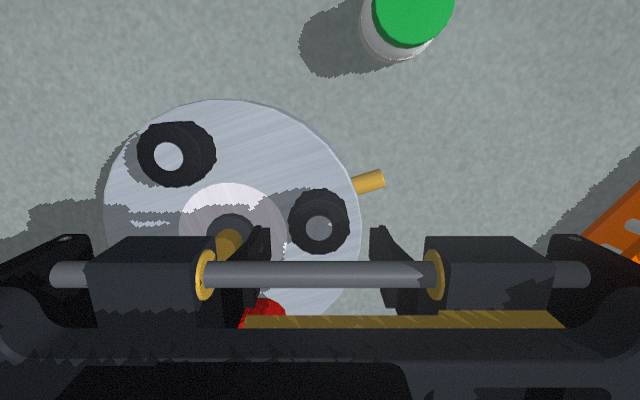

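The left knob, the one by the outlet, is centred at (320,228).

Call:
move_arm --pt "6 0.1 -0.05 2.5 0 0 0" --pt "6 0 0 2.5 0 0 0" --pt "6 0 0 0 0 0 0" --pt "6 0 0 0 0 0 0"

```text
time_s: 9.93
tool_pos: [0.597, 0.1796, 0.1075]
tool_rot: [-179.9, -0.1, 144.6]
force: [0.6, -0.4, 0.1]
grip_width: 0.0598
```

```bash
python3 go.py left .108
```

```text
t 9.9333 yaw [-179.872   -0.109  144.639] q [ 13.707  26.905 -41.718  94.968  19.256  65.72   21.634] tq [ 0.032 -0.247 -0.004] F [ 0.571 -0.393  0.112]
pos [0.597 0.18  0.108] need tool cm [-0.04   0.078 -0.05 ]
```

Call:
move_arm --pt "4 0 0.05 0 0 0 0" --pt "3 0 0 0 0 0 0" --pt "3 0 0 0 0 0 0" --pt "3 0 0 0 0 0 0" --pt "3 0 0 0 0 0 0"

```text
time_s: 10.35
tool_pos: [0.5984, 0.1797, 0.1098]
tool_rot: [-179.9, 0.1, 144.7]
force: [-2.1, -2.8, 5.2]
grip_width: 0.0411
```

```bash
python3 tq.py
```

```text
t 10.35 yaw 144.68 q7 21.6 tz 0.023  grip 0.0411 F [-2.1 -2.8  5.2] txy [-0.41  0.44] pos [0.5984 0.1797 0.1098]
```

Call:
move_arm --pt "3 0 0 0 0 0 0.1"

```text
time_s: 10.43
tool_pos: [0.5984, 0.1797, 0.1098]
tool_rot: [-179.9, 0.1, 138.9]
force: [-1.9, -2.7, 4.5]
grip_width: 0.0412
```

```bash
python3 tq.py
```

```text
t 10.43 yaw 138.92 q7 16.3 tz 0.040  grip 0.0412 F [-1.9 -2.7  4.5] txy [-0.56  0.54] pos [0.5984 0.1797 0.1098]
```

Call:
move_arm --pt "3 0 0 0 0 0 0.1"

```text
time_s: 10.52
tool_pos: [0.5983, 0.1796, 0.1098]
tool_rot: [-180.0, 0.1, 133.0]
force: [-2.4, -1.8, 5.2]
grip_width: 0.0404
```

```bash
python3 tq.py
```

```text
t 10.52 yaw 132.96 q7 10.8 tz 0.060  grip 0.0404 F [-2.4 -1.8  5.2] txy [-0.5   0.55] pos [0.5983 0.1796 0.1098]
```

Call:
move_arm --pt "3 0 0 0 0 0 0.1"

```text
time_s: 10.6
tool_pos: [0.5983, 0.1796, 0.1098]
tool_rot: [-180.0, 0.1, 127.2]
force: [-2.7, -2.7, 5.2]
grip_width: 0.0407
```

```bash
python3 tq.py
```

```text
t 10.60 yaw 127.21 q7 5.5 tz 0.064  grip 0.0407 F [-2.7 -2.7  5.2] txy [-0.56  0.51] pos [0.5983 0.1796 0.1098]
```

Call:
move_arm --pt "3 0 0 0 0 0 0.1"

```text
time_s: 10.68
tool_pos: [0.5983, 0.1796, 0.1098]
tool_rot: [-180.0, 0.1, 121.5]
force: [-2.6, -2.2, 5.8]
grip_width: 0.0409
```

```bash
python3 tq.py
```

```text
t 10.68 yaw 121.50 q7 0.1 tz 0.389  grip 0.0409 F [-2.6 -2.2  5.8] txy [-0.52  0.53] pos [0.5983 0.1796 0.1098]
```

Call:
move_arm --pt "3 0 0 0 0 0 0.1"

```text
time_s: 10.77
tool_pos: [0.5982, 0.1796, 0.1098]
tool_rot: [-180.0, 0.1, 115.8]
force: [-2.5, -2.7, 4.7]
grip_width: 0.0409
```

```bash
python3 tq.py
```

```text
t 10.77 yaw 115.82 q7 -5.2 tz 0.415  grip 0.0409 F [-2.5 -2.7  4.7] txy [-0.57  0.51] pos [0.5982 0.1796 0.1098]
```

Call:
move_arm --pt "3 0 0 0 0 0 0.1"

```text
time_s: 10.85
tool_pos: [0.5982, 0.1796, 0.1098]
tool_rot: [-180.0, 0.1, 110.1]
force: [-2.1, -1.9, 5.0]
grip_width: 0.0409
```

```bash
python3 tq.py
```

```text
t 10.85 yaw 110.09 q7 -10.5 tz 0.403  grip 0.0409 F [-2.1 -1.9  5. ] txy [-0.64  0.52] pos [0.5982 0.1796 0.1098]
```

Call:
move_arm --pt "3 0 0 0 0 0 0.1"

```text
time_s: 10.93
tool_pos: [0.5982, 0.1796, 0.1097]
tool_rot: [-180.0, 0.1, 104.4]
force: [-2.9, -2.5, 4.6]
grip_width: 0.0408
```

```bash
python3 tq.py
```

```text
t 10.93 yaw 104.37 q7 -15.9 tz 0.431  grip 0.0408 F [-2.9 -2.5  4.6] txy [-0.61  0.56] pos [0.5982 0.1796 0.1097]
```

The left knob bites at about yaw 123.5. The target is 93.5.

Call:
move_arm --pt "3 0 0 0 0 0 0.095" --pt "3 0 0 0 0 0 0.095"

```text
time_s: 11.1
tool_pos: [0.5981, 0.1796, 0.1096]
tool_rot: [-180.0, 0.1, 93.5]
force: [-2.5, -2.1, 4.9]
grip_width: 0.0408
```

```bash
python3 tq.py
```

```text
t 11.10 yaw 93.51 q7 -26.0 tz 0.457  grip 0.0408 F [-2.5 -2.1  4.9] txy [-0.58  0.54] pos [0.5981 0.1796 0.1096]
```

Call:
move_arm --pt "3 0 0 0 0 0 0" --pt "3 0 0 0 0 0 0"

```text
time_s: 11.27
tool_pos: [0.5981, 0.1796, 0.1096]
tool_rot: [-180.0, 0.1, 93.9]
force: [-3.7, -3.5, 6.7]
grip_width: 0.041
```

```bash
python3 tq.py
```

```text
t 11.27 yaw 93.87 q7 -25.7 tz 0.291  grip 0.0410 F [-3.7 -3.5  6.7] txy [-0.71  0.75] pos [0.5981 0.1796 0.1096]
```

Call:
move_arm --pt "6 0 0 0 0 0 0" --pt "6 0 0 0 0 0 0" --pt "6 0 0 0 0 0 0" --pt "6 0 0 -2.5 0 0 0" --pt "6 0 0 -2.5 0 0 0"

```text
time_s: 11.68
tool_pos: [0.5971, 0.1802, 0.1572]
tool_rot: [-179.8, -0.0, 93.8]
force: [0.7, -0.2, -0.4]
grip_width: 0.0589
```

```bash
python3 go.py right .158
```

```text
t 11.6833 yaw [-179.783   -0.002   93.794] q [  7.428  21.941 -33.22   92.425  12.532  69.614 -24.525] tq [ 0.012 -0.157 -0.045] F [ 0.659 -0.18  -0.363]
pos [0.597 0.18  0.157] need tool cm [-13.993  -5.376  -0.062]
```

Call:
move_arm --pt "6 -3.5 -1.34 0 0 0 0" --pt "6 -3.5 -1.34 0 0 0 0" --pt "6 -3.5 -1.34 0 0 0 0" --pt "6 -3.5 -1.34 0 0 0 0"

```text
time_s: 12.02
tool_pos: [0.5535, 0.0362, 0.1586]
tool_rot: [179.9, -0.0, 93.8]
force: [0.3, -0.6, -0.2]
grip_width: 0.0597
```

Call:
move_arm --pt "6 0 0 0 0 0 -0.125" --pt "6 0 0 0 0 0 -0.125" --pt "6 0 0 0 0 0 -0.125" --pt "6 0 0 0 0 0 -0.125"

```text
time_s: 12.35
tool_pos: [0.554, 0.0372, 0.1586]
tool_rot: [180.0, 0.0, 122.8]
force: [-0.3, 0.4, -0.8]
grip_width: 0.0601
```

Call:
move_arm --pt "6 0 0 0 0 0 -0.125" --pt "6 0 0 0 0 0 -0.125" --pt "6 0 0 0 0 0 -0.125" --pt "6 0 0 0 0 0 0" --pt "6 0 0 0 0 0 0"

```text
time_s: 12.77
tool_pos: [0.554, 0.0373, 0.1585]
tool_rot: [180.0, -0.0, 143.7]
force: [0.2, 0.8, -0.6]
grip_width: 0.06
```

```bash
python3 go.py right .108
python3 - <<'E'
from h import *
img,c=cam('wrist'); cv2.imwrite('pics/w6.png',img[:,:,::-1])
E
```

```text
t 12.7667 yaw [179.972  -0.001 143.692] q [ 26.079  13.712 -36.919 102.19    8.876  67.002  40.155] tq [ 0.059 -0.082  0.055] F [ 0.163  0.83  -0.573]
pos [0.554 0.037 0.158] need tool cm [ 0.083 -0.106  5.047]
```

View pics/w6.png

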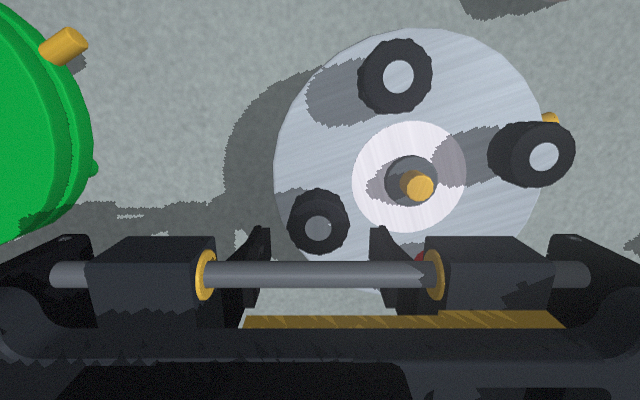

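The right knob is centred at (318,228) and the green decoy is well clear.

Call:
move_arm --pt "6 0.08 -0.1 2.5 0 0 0" --pt "6 0 0 2.5 0 0 0" --pt "6 0 0 0 0 0 0" --pt "6 0 0 0 0 0 0"

```text
time_s: 13.15
tool_pos: [0.5516, 0.0369, 0.1076]
tool_rot: [-179.9, -0.1, 143.8]
force: [1.1, 0.0, 0.9]
grip_width: 0.0602
```

```bash
python3 go.py right .108
```

```text
t 13.15 yaw [-179.915   -0.144  143.786] q [ 25.155  16.76  -36.235 105.24   11.108  61.725  38.542] tq [ 0.057 -0.163 -0.021] F [1.107 0.002 0.903]
pos [0.552 0.037 0.108] need tool cm [-0.081  0.072 -0.035]
```

Call:
move_arm --pt "4 0 0.05 0 0 0 0" --pt "3 0 0 0 0 0 0" --pt "3 0 0 0 0 0 0" --pt "3 0 0 0 0 0 0" --pt "3 0 0 0 0 0 0"

```text
time_s: 13.57
tool_pos: [0.5533, 0.0366, 0.1097]
tool_rot: [-180.0, 0.1, 143.8]
force: [-2.1, -2.1, 5.7]
grip_width: 0.041
```

```bash
python3 tq.py
```

```text
t 13.57 yaw 143.82 q7 38.5 tz 0.063  grip 0.0410 F [-2.1 -2.1  5.7] txy [-0.39  0.42] pos [0.5533 0.0366 0.1097]
```

Call:
move_arm --pt "3 0 0 0 0 0 0.1"

```text
time_s: 13.65
tool_pos: [0.5533, 0.0365, 0.1097]
tool_rot: [-180.0, 0.1, 138.1]
force: [-3.0, -1.4, 7.3]
grip_width: 0.041
```

```bash
python3 tq.py
```

```text
t 13.65 yaw 138.06 q7 33.0 tz 0.024  grip 0.0410 F [-3.  -1.4  7.3] txy [-0.39  0.48] pos [0.5533 0.0365 0.1097]
```

Call:
move_arm --pt "3 0 0 0 0 0 0.1"

```text
time_s: 13.73
tool_pos: [0.5533, 0.0365, 0.1097]
tool_rot: [-180.0, 0.1, 132.1]
force: [-2.0, -1.9, 6.2]
grip_width: 0.0409
```

```bash
python3 tq.py
```

```text
t 13.73 yaw 132.10 q7 27.3 tz 0.105  grip 0.0409 F [-2.  -1.9  6.2] txy [-0.45  0.47] pos [0.5533 0.0365 0.1097]
```

Call:
move_arm --pt "3 0 0 0 0 0 0.1"

```text
time_s: 13.82
tool_pos: [0.5532, 0.0365, 0.1097]
tool_rot: [-180.0, 0.1, 126.4]
force: [-3.2, -2.2, 6.8]
grip_width: 0.0411
```

```bash
python3 tq.py
```

```text
t 13.82 yaw 126.36 q7 21.8 tz 0.066  grip 0.0411 F [-3.2 -2.2  6.8] txy [-0.51  0.47] pos [0.5532 0.0365 0.1097]
```

Call:
move_arm --pt "3 0 0 0 0 0 0.1"

```text
time_s: 13.9
tool_pos: [0.5532, 0.0365, 0.1097]
tool_rot: [-180.0, 0.1, 120.6]
force: [-3.0, -1.5, 6.3]
grip_width: 0.0408
```

```bash
python3 tq.py
```

```text
t 13.90 yaw 120.63 q7 16.3 tz 0.016  grip 0.0408 F [-3.  -1.5  6.3] txy [-0.5   0.54] pos [0.5532 0.0365 0.1097]
```

Call:
move_arm --pt "3 0 0 0 0 0 0.1"

```text
time_s: 13.98
tool_pos: [0.5531, 0.0364, 0.1097]
tool_rot: [-180.0, 0.1, 114.9]
force: [-2.3, -2.7, 6.8]
grip_width: 0.041
```

```bash
python3 tq.py
```

```text
t 13.98 yaw 114.90 q7 10.8 tz 0.023  grip 0.0410 F [-2.3 -2.7  6.8] txy [-0.51  0.57] pos [0.5531 0.0364 0.1097]
```

Call:
move_arm --pt "3 0 0 0 0 0 0.1"

```text
time_s: 14.07
tool_pos: [0.553, 0.0364, 0.1097]
tool_rot: [-180.0, 0.1, 109.2]
force: [-3.6, -2.3, 6.3]
grip_width: 0.0407
```

```bash
python3 tq.py
```

```text
t 14.07 yaw 109.17 q7 5.3 tz 0.114  grip 0.0407 F [-3.6 -2.3  6.3] txy [-0.53  0.55] pos [0.553  0.0364 0.1097]
```

Call:
move_arm --pt "3 0 0 0 0 0 0.1"

```text
time_s: 14.15
tool_pos: [0.553, 0.0364, 0.1097]
tool_rot: [-180.0, 0.1, 103.5]
force: [-3.5, -1.8, 6.8]
grip_width: 0.0408
```

```bash
python3 tq.py
```

```text
t 14.15 yaw 103.48 q7 -0.2 tz 0.418  grip 0.0408 F [-3.5 -1.8  6.8] txy [-0.53  0.6 ] pos [0.553  0.0364 0.1097]
```

Call:
move_arm --pt "3 0 0 0 0 0 0.1"

```text
time_s: 14.23
tool_pos: [0.553, 0.0364, 0.1097]
tool_rot: [-180.0, 0.1, 97.8]
force: [-1.9, -1.9, 5.9]
grip_width: 0.041
```

```bash
python3 tq.py
```

```text
t 14.23 yaw 97.78 q7 -5.7 tz 0.427  grip 0.0410 F [-1.9 -1.9  5.9] txy [-0.58  0.58] pos [0.553  0.0364 0.1097]
```

The right knob bites between 109.2 and 103.5, so about 107.5. The target is 77.5.

Call:
move_arm --pt "3 0 0 0 0 0 0.118" --pt "3 0 0 0 0 0 0.118" --pt "3 0 0 0 0 0 0.118"

```text
time_s: 14.48
tool_pos: [0.5528, 0.0364, 0.1095]
tool_rot: [180.0, 0.1, 77.5]
force: [-2.9, -2.0, 5.9]
grip_width: 0.0408
```

```bash
python3 tq.py
```

```text
t 14.48 yaw 77.46 q7 -25.3 tz 0.504  grip 0.0408 F [-2.9 -2.   5.9] txy [-0.57  0.64] pos [0.5528 0.0364 0.1095]
```

Call:
move_arm --pt "3 0 0 0 0 0 0" --pt "3 0 0 0 0 0 0"

```text
time_s: 14.65
tool_pos: [0.5528, 0.0364, 0.1095]
tool_rot: [180.0, 0.1, 77.7]
force: [-3.7, -2.4, 5.7]
grip_width: 0.0407
```

```bash
python3 tq.py
```

```text
t 14.65 yaw 77.74 q7 -25.0 tz 0.243  grip 0.0407 F [-3.7 -2.4  5.7] txy [-0.55  0.62] pos [0.5528 0.0364 0.1095]
```

Call:
move_arm --pt "6 0 0 0 0 0 0" --pt "6 0 0 0 0 0 0" --pt "6 0 0 0 0 0 0" --pt "6 0 0 -2.5 0 0 0" --pt "6 0 0 -2.5 0 0 0"

```text
time_s: 15.07
tool_pos: [0.5516, 0.0374, 0.1574]
tool_rot: [-179.8, 0.0, 77.8]
force: [-0.3, -1.0, 0.3]
grip_width: 0.0587
```

```bash
python3 go.py red .158
```

```text
t 15.0667 yaw [-179.769    0.013   77.755] q [ 17.86   12.288 -27.391 102.661   6.04   66.73  -23.652] tq [-0.019 -0.153 -0.01 ] F [-0.346 -1.042  0.253]
pos [0.552 0.037 0.157] need tool cm [ 6.764  8.268 -0.097]
```

First pass done on all four. Second pass, red first.

Call:
move_arm --pt "6 2.25 2.76 0 0 0 0" --pt "6 2.25 2.76 0 0 0 0" --pt "6 2.25 2.76 0 0 0 0" --pt "6 0 0 0 0 0 -0.123" --pt "6 0 0 0 0 0 -0.123"

```text
time_s: 15.48
tool_pos: [0.6492, 0.0878, 0.1573]
tool_rot: [-179.9, -0.1, 92.3]
force: [-0.4, 0.2, -0.7]
grip_width: 0.06
```

Call:
move_arm --pt "6 0 0 0 0 0 -0.123" --pt "6 0 0 0 0 0 -0.123" --pt "6 0 0 0 0 0 -0.123" --pt "6 0 0 0 0 0 -0.123" --pt "6 0 0 0 0 0 0"

```text
time_s: 15.9
tool_pos: [0.6481, 0.0858, 0.1581]
tool_rot: [-180.0, -0.0, 120.2]
force: [0.1, -0.2, 0.1]
grip_width: 0.0603
```

Call:
move_arm --pt "6 0 0 0 0 0 0"

```text
time_s: 15.98
tool_pos: [0.6481, 0.0857, 0.1582]
tool_rot: [-180.0, -0.0, 119.8]
force: [-0.6, -0.1, -1.3]
grip_width: 0.0599
```

```bash
python3 go.py red .108
python3 - <<'E'
from h import *
img,c=cam('wrist'); cv2.imwrite('pics/w7.png',img[:,:,::-1])
E
```

```text
t 15.9833 yaw [-179.999   -0.037  119.821] q [ 16.459  25.707 -34.481  87.913  15.009  71.071   9.557] tq [-0.037 -0.101  0.019] F [-0.561 -0.143 -1.3  ]
pos [0.648 0.086 0.158] need tool cm [ 0.095 -0.109  5.02 ]
```

View pics/w7.png

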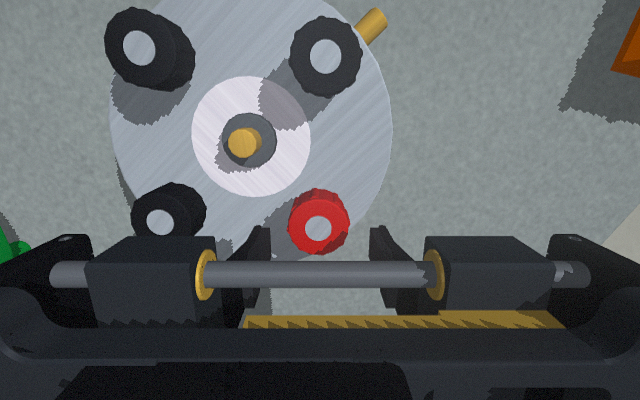

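Red is centred at (319,228).

Call:
move_arm --pt "6 0.1 -0.1 2.5 0 0 0" --pt "6 0 0 2.5 0 0 0" --pt "6 0 0 0 0 0 0" --pt "6 0 0 0 0 0 0"

```text
time_s: 16.37
tool_pos: [0.6457, 0.0857, 0.1073]
tool_rot: [-179.8, -0.1, 119.9]
force: [0.3, 0.1, 0.8]
grip_width: 0.0599
```

```bash
python3 go.py red .108
```

```text
t 16.3667 yaw [-179.831   -0.069  119.935] q [ 15.885  28.108 -33.659  90.906  16.556  66.22    8.507] tq [ 0.029 -0.153  0.022] F [0.26  0.089 0.774]
pos [0.646 0.086 0.107] need tool cm [-0.026  0.096 -0.067]
```

Call:
move_arm --pt "4 0 0.05 0 0 0 0" --pt "3 0 0 0 0 0 0" --pt "3 0 0 0 0 0 0" --pt "3 0 0 0 0 0 0" --pt "3 0 0 0 0 0 0"

```text
time_s: 16.78
tool_pos: [0.647, 0.0858, 0.11]
tool_rot: [-179.9, 0.1, 120.0]
force: [-3.0, -0.4, 5.3]
grip_width: 0.0411
```

```bash
python3 tq.py
```

```text
t 16.78 yaw 119.99 q7 8.5 tz 0.020  grip 0.0411 F [-3.  -0.4  5.3] txy [-0.32  0.72] pos [0.647  0.0858 0.11  ]
```

Call:
move_arm --pt "3 0 0 0 0 0 0.1"

```text
time_s: 16.87
tool_pos: [0.647, 0.0858, 0.1099]
tool_rot: [-180.0, 0.1, 114.3]
force: [-4.3, -1.4, 5.5]
grip_width: 0.0409
```

```bash
python3 tq.py
```

```text
t 16.87 yaw 114.29 q7 3.2 tz 0.531  grip 0.0409 F [-4.3 -1.4  5.5] txy [-0.37  0.68] pos [0.647  0.0858 0.1099]
```

Call:
move_arm --pt "3 0 0 0 0 0 0.1" --pt "3 0 0 0 0 0 0.1" --pt "3 0 0 0 0 0 0.1" --pt "3 0 0 0 0 0 0.1"

```text
time_s: 17.2
tool_pos: [0.647, 0.0858, 0.1098]
tool_rot: [-180.0, 0.1, 91.2]
force: [-3.4, -1.4, 3.7]
grip_width: 0.0413
```

```bash
python3 tq.py
```

```text
t 17.20 yaw 91.17 q7 -18.3 tz 0.535  grip 0.0413 F [-3.4 -1.4  3.7] txy [-0.33  0.58] pos [0.647  0.0858 0.1098]
```

Call:
move_arm --pt "3 0 0 0 0 0 0.095"

```text
time_s: 17.28
tool_pos: [0.647, 0.0858, 0.1097]
tool_rot: [-180.0, 0.1, 85.7]
force: [-2.3, -1.2, 3.0]
grip_width: 0.0409
```

```bash
python3 tq.py
```

```text
t 17.28 yaw 85.74 q7 -23.4 tz 0.581  grip 0.0409 F [-2.3 -1.2  3. ] txy [-0.41  0.55] pos [0.647  0.0858 0.1097]
```

Call:
move_arm --pt "3 0 0 0 0 0 0.095"

```text
time_s: 17.37
tool_pos: [0.647, 0.0858, 0.1097]
tool_rot: [180.0, 0.1, 80.3]
force: [-1.7, -1.6, 3.8]
grip_width: 0.041
```

```bash
python3 tq.py
```

```text
t 17.37 yaw 80.31 q7 -28.5 tz 0.553  grip 0.0410 F [-1.7 -1.6  3.8] txy [-0.4   0.59] pos [0.647  0.0858 0.1097]
```

Call:
move_arm --pt "3 0 0 0 0 0 0.095"

```text
time_s: 17.45
tool_pos: [0.647, 0.0858, 0.1097]
tool_rot: [180.0, 0.1, 74.9]
force: [-2.5, -1.3, 3.1]
grip_width: 0.0409
```

```bash
python3 tq.py
```

```text
t 17.45 yaw 74.87 q7 -33.6 tz 0.607  grip 0.0409 F [-2.5 -1.3  3.1] txy [-0.38  0.52] pos [0.647  0.0858 0.1097]
```

Call:
move_arm --pt "3 0 0 0 0 0 0" --pt "3 0 0 0 0 0 0"

```text
time_s: 17.62
tool_pos: [0.647, 0.0858, 0.1096]
tool_rot: [180.0, 0.1, 75.2]
force: [-4.8, -2.8, 6.0]
grip_width: 0.041
```

```bash
python3 tq.py
```

```text
t 17.62 yaw 75.21 q7 -33.3 tz 0.336  grip 0.0410 F [-4.8 -2.8  6. ] txy [-0.5   0.89] pos [0.647  0.0858 0.1096]
```

Call:
move_arm --pt "6 0 0 0 0 0 0" --pt "6 0 0 0 0 0 0" --pt "6 0 0 0 0 0 0" --pt "6 0 0 -2.5 0 0 0" --pt "6 0 0 -2.5 0 0 0"

```text
time_s: 18.03
tool_pos: [0.646, 0.0861, 0.1569]
tool_rot: [-179.8, 0.1, 75.1]
force: [0.4, 0.1, 1.5]
grip_width: 0.0589
```

```bash
python3 go.py across .158
```

```text
t 18.0333 yaw [-179.775    0.051   75.098] q [ 10.279  24.05  -26.096  88.349  10.904  70.37  -32.465] tq [-0.044 -0.126  0.038] F [0.421 0.09  1.535]
pos [0.646 0.086 0.157] need tool cm [  0.689 -14.914  -0.052]
```

Call:
move_arm --pt "6 0.17 -3.73 0 0 0 0" --pt "6 0.17 -3.73 0 0 0 0" --pt "6 0.17 -3.73 0 0 0 0" --pt "6 0.17 -3.73 0 0 0 0"

```text
time_s: 18.37
tool_pos: [0.5035, 0.132, 0.1583]
tool_rot: [180.0, -0.0, 75.1]
force: [-0.2, 0.6, 0.9]
grip_width: 0.0598
```

Call:
move_arm --pt "6 0 0 0 0 0 -0.123" --pt "6 0 0 0 0 0 -0.123" --pt "6 0 0 0 0 0 -0.123" --pt "6 0 0 0 0 0 -0.123"

```text
time_s: 18.7
tool_pos: [0.5049, 0.1316, 0.1587]
tool_rot: [179.9, 0.0, 103.7]
force: [-0.0, 0.7, -0.4]
grip_width: 0.0599
```

Call:
move_arm --pt "6 0 0 0 0 0 -0.123" --pt "6 0 0 0 0 0 -0.123" --pt "6 0 0 0 0 0 0" --pt "6 0 0 0 0 0 0"

```text
time_s: 19.03
tool_pos: [0.505, 0.1315, 0.1585]
tool_rot: [180.0, -0.0, 117.2]
force: [0.6, -0.4, 0.7]
grip_width: 0.0602
```

```bash
python3 go.py across .108
python3 - <<'E'
from h import *
img,c=cam('wrist'); cv2.imwrite('pics/w8.png',img[:,:,::-1])
E
```

```text
t 19.0333 yaw [179.973  -0.012 117.158] q [ 13.742   8.81  -33.641 106.742   5.314  65.972   5.405] tq [ 0.007 -0.163 -0.046] F [ 0.597 -0.37   0.663]
pos [0.505 0.131 0.158] need tool cm [ 0.027 -0.134  5.047]
```

View pics/w8.png

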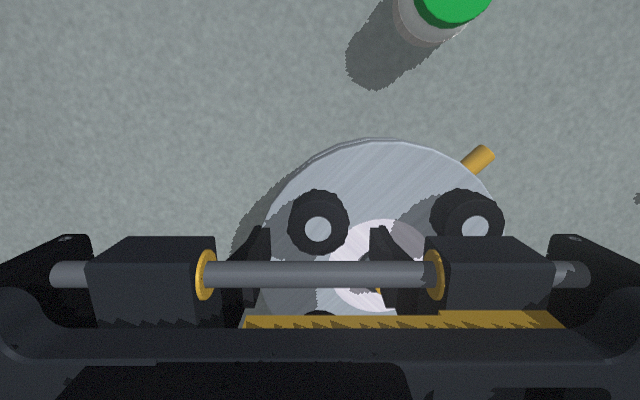

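The across knob is centred at (318,228).

Call:
move_arm --pt "6 0 -0.1 2.5 0 0 0" --pt "6 0 0 2.5 0 0 0" --pt "6 0 0 0 0 0 0" --pt "6 0 0 0 0 0 0"

```text
time_s: 19.42
tool_pos: [0.503, 0.1307, 0.1077]
tool_rot: [-179.8, -0.1, 117.3]
force: [-0.0, -0.5, 1.4]
grip_width: 0.0602
```

Call:
move_arm --pt "4 0 0.05 0 0 0 0" --pt "3 0 0 0 0 0 0" --pt "3 0 0 0 0 0 0" --pt "3 0 0 0 0 0 0" --pt "3 0 0 0 0 0 0"

```text
time_s: 19.83
tool_pos: [0.5041, 0.1307, 0.1096]
tool_rot: [-179.9, 0.0, 117.3]
force: [-4.6, -2.3, 5.9]
grip_width: 0.0412
```

```bash
python3 tq.py
```

```text
t 19.83 yaw 117.31 q7 3.7 tz -0.010  grip 0.0412 F [-4.6 -2.3  5.9] txy [-0.31  0.69] pos [0.5041 0.1307 0.1096]
```

Call:
move_arm --pt "3 0 0 0 0 0 0.1"

```text
time_s: 19.92
tool_pos: [0.5042, 0.1307, 0.1096]
tool_rot: [-179.9, 0.1, 111.6]
force: [-3.1, -0.8, 5.3]
grip_width: 0.0406
```

```bash
python3 tq.py
```

```text
t 19.92 yaw 111.61 q7 -1.8 tz 0.548  grip 0.0406 F [-3.1 -0.8  5.3] txy [-0.36  0.69] pos [0.5042 0.1307 0.1096]
```

Call:
move_arm --pt "3 0 0 0 0 0 0.1" --pt "3 0 0 0 0 0 0.1" --pt "3 0 0 0 0 0 0.1" --pt "3 0 0 0 0 0 0.1"

```text
time_s: 20.25
tool_pos: [0.504, 0.1307, 0.1094]
tool_rot: [-180.0, 0.1, 88.5]
force: [-4.3, -1.4, 5.4]
grip_width: 0.0409
```

```bash
python3 tq.py
```

```text
t 20.25 yaw 88.49 q7 -24.4 tz 0.572  grip 0.0409 F [-4.3 -1.4  5.4] txy [-0.38  0.68] pos [0.504  0.1307 0.1094]
```

Call:
move_arm --pt "3 0 0 0 0 0 0.095" --pt "3 0 0 0 0 0 0.095"

```text
time_s: 20.42
tool_pos: [0.5039, 0.1307, 0.1093]
tool_rot: [-180.0, 0.1, 77.6]
force: [-3.4, -1.5, 3.7]
grip_width: 0.0409
```

```bash
python3 tq.py
```

```text
t 20.42 yaw 77.63 q7 -35.0 tz 0.628  grip 0.0409 F [-3.4 -1.5  3.7] txy [-0.39  0.67] pos [0.5039 0.1307 0.1093]
```

Call:
move_arm --pt "3 0 0 0 0 0 0.095"

```text
time_s: 20.5
tool_pos: [0.5039, 0.1307, 0.1093]
tool_rot: [-180.0, 0.1, 72.2]
force: [-3.1, -1.5, 4.1]
grip_width: 0.0409
```

```bash
python3 tq.py
```

```text
t 20.50 yaw 72.19 q7 -40.3 tz 0.639  grip 0.0409 F [-3.1 -1.5  4.1] txy [-0.4   0.68] pos [0.5039 0.1307 0.1093]
```

Call:
move_arm --pt "3 0 0 0 0 0 0" --pt "3 0 0 0 0 0 0"

```text
time_s: 20.67
tool_pos: [0.5039, 0.1307, 0.1092]
tool_rot: [-180.0, 0.1, 72.5]
force: [-4.5, -1.8, 6.9]
grip_width: 0.041
```

```bash
python3 tq.py
```

```text
t 20.67 yaw 72.54 q7 -40.0 tz 0.394  grip 0.0410 F [-4.5 -1.8  6.9] txy [-0.51  0.93] pos [0.5039 0.1307 0.1092]
```

Call:
move_arm --pt "6 0 0 0 0 0 0" --pt "6 0 0 0 0 0 0" --pt "6 0 0 0 0 0 0" --pt "6 0 0 -2.5 0 0 0" --pt "6 0 0 -2.5 0 0 0"

```text
time_s: 21.08
tool_pos: [0.5034, 0.1309, 0.1576]
tool_rot: [-179.8, 0.0, 72.4]
force: [0.8, -0.4, 0.7]
grip_width: 0.0588
```

```bash
python3 go.py left .158
```

```text
t 21.0833 yaw [-179.823    0.049   72.407] q [  9.159   8.255 -28.575 107.008   4.24   65.961 -38.501] tq [ 0.003 -0.182  0.018] F [ 0.818 -0.359  0.666]
pos [0.503 0.131 0.158] need tool cm [ 7.536  7.514 -0.066]
```

Call:
move_arm --pt "6 2.5 2.5 0 0 0 0" --pt "6 2.5 2.5 0 0 0 0" --pt "6 2.5 2.5 0 0 0 0" --pt "6 0 0 0 0 0 -0.123" --pt "6 0 0 0 0 0 -0.123"

```text
time_s: 21.5
tool_pos: [0.5999, 0.1813, 0.1574]
tool_rot: [-179.9, -0.1, 86.9]
force: [-0.4, -0.5, -0.3]
grip_width: 0.06
```

Call:
move_arm --pt "6 0 0 0 0 0 -0.123" --pt "6 0 0 0 0 0 -0.123" --pt "6 0 0 0 0 0 -0.123" --pt "6 0 0 0 0 0 -0.123" --pt "6 0 0 0 0 0 0"

```text
time_s: 21.92
tool_pos: [0.5989, 0.1798, 0.1582]
tool_rot: [180.0, -0.0, 114.8]
force: [0.8, -0.1, -0.2]
grip_width: 0.0601
```

Call:
move_arm --pt "6 0 0 0 0 0 0"

```text
time_s: 22.0
tool_pos: [0.5988, 0.1798, 0.1584]
tool_rot: [180.0, -0.0, 114.4]
force: [0.6, 0.3, 0.2]
grip_width: 0.0601
```

```bash
python3 go.py left .108
python3 - <<'E'
from h import *
img,c=cam('wrist'); cv2.imwrite('pics/w9.png',img[:,:,::-1])
E
```

```text
t 22.0 yaw [179.98   -0.027 114.45 ] q [  8.958  22.307 -35.149  92.271  13.445  69.688  -4.412] tq [-0.019 -0.108  0.014] F [0.559 0.27  0.153]
pos [0.599 0.18  0.158] need tool cm [ 0.061 -0.086  5.035]
```

View pics/w9.png

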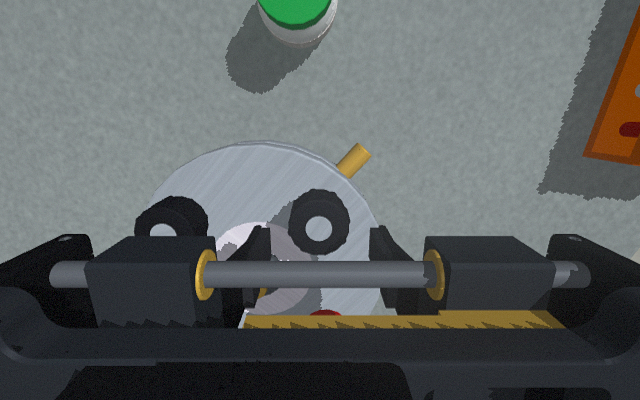

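The left knob is centred at (320,228).

Call:
move_arm --pt "6 0.05 -0.08 2.5 0 0 0" --pt "6 0 0 2.5 0 0 0" --pt "6 0 0 0 0 0 0" --pt "6 0 0 0 0 0 0"

```text
time_s: 22.38
tool_pos: [0.5967, 0.1795, 0.1074]
tool_rot: [-179.8, -0.0, 114.6]
force: [0.3, 0.7, 0.1]
grip_width: 0.0599
```

Call:
move_arm --pt "4 0 0.05 0 0 0 0" --pt "3 0 0 0 0 0 0" --pt "3 0 0 0 0 0 0" --pt "3 0 0 0 0 0 0" --pt "3 0 0 0 0 0 0"

```text
time_s: 22.8
tool_pos: [0.598, 0.1801, 0.1099]
tool_rot: [-180.0, 0.0, 114.6]
force: [-2.2, -2.0, 5.4]
grip_width: 0.0408
```

```bash
python3 tq.py
```

```text
t 22.80 yaw 114.62 q7 -5.6 tz 0.024  grip 0.0408 F [-2.2 -2.   5.4] txy [-0.3   0.59] pos [0.598  0.1801 0.1099]
```

Call:
move_arm --pt "3 0 0 0 0 0 0.1"

```text
time_s: 22.88
tool_pos: [0.598, 0.1801, 0.1099]
tool_rot: [-180.0, 0.0, 108.9]
force: [-2.5, -1.4, 4.5]
grip_width: 0.0409
```

```bash
python3 tq.py
```

```text
t 22.88 yaw 108.92 q7 -10.9 tz 0.545  grip 0.0409 F [-2.5 -1.4  4.5] txy [-0.32  0.53] pos [0.598  0.1801 0.1099]
```

Call:
move_arm --pt "3 0 0 0 0 0 0.1" --pt "3 0 0 0 0 0 0.1" --pt "3 0 0 0 0 0 0.1" --pt "3 0 0 0 0 0 0.1"

```text
time_s: 23.22
tool_pos: [0.5981, 0.1801, 0.1097]
tool_rot: [180.0, 0.1, 85.8]
force: [-2.6, -1.5, 3.0]
grip_width: 0.0407
```

```bash
python3 tq.py
```

```text
t 23.22 yaw 85.80 q7 -32.6 tz 0.594  grip 0.0407 F [-2.6 -1.5  3. ] txy [-0.3   0.43] pos [0.5981 0.1801 0.1097]
```

Call:
move_arm --pt "3 0 0 0 0 0 0.095" --pt "3 0 0 0 0 0 0.095"

```text
time_s: 23.38
tool_pos: [0.5981, 0.1801, 0.1096]
tool_rot: [180.0, 0.0, 74.9]
force: [-2.3, -1.6, 2.9]
grip_width: 0.0409
```

```bash
python3 tq.py
```

```text
t 23.38 yaw 74.94 q7 -42.9 tz 0.570  grip 0.0409 F [-2.3 -1.6  2.9] txy [-0.31  0.44] pos [0.5981 0.1801 0.1096]
```

Call:
move_arm --pt "3 0 0 0 0 0 0.095"

```text
time_s: 23.47
tool_pos: [0.5981, 0.1801, 0.1096]
tool_rot: [179.9, 0.0, 69.5]
force: [-1.8, -2.2, 2.9]
grip_width: 0.0408
```

```bash
python3 tq.py
```

```text
t 23.47 yaw 69.50 q7 -48.0 tz 0.665  grip 0.0408 F [-1.8 -2.2  2.9] txy [-0.3   0.37] pos [0.5981 0.1801 0.1096]
```

Call:
move_arm --pt "3 0 0 0 0 0 0" --pt "3 0 0 0 0 0 0"

```text
time_s: 23.63
tool_pos: [0.5981, 0.1801, 0.1095]
tool_rot: [180.0, 0.0, 69.8]
force: [-2.9, -2.4, 5.6]
grip_width: 0.0409
```

```bash
python3 tq.py
```

```text
t 23.63 yaw 69.84 q7 -47.7 tz 0.329  grip 0.0409 F [-2.9 -2.4  5.6] txy [-0.41  0.61] pos [0.5981 0.1801 0.1095]
```

Call:
move_arm --pt "6 0 0 0 0 0 0" --pt "6 0 0 0 0 0 0" --pt "6 0 0 0 0 0 0" --pt "6 0 0 -2.5 0 0 0" --pt "6 0 0 -2.5 0 0 0"

```text
time_s: 24.05
tool_pos: [0.5969, 0.1796, 0.1569]
tool_rot: [-179.8, 0.1, 69.7]
force: [0.0, -0.0, -0.8]
grip_width: 0.0589
```

```bash
python3 go.py right .158
```

```text
t 24.05 yaw [-179.785    0.114   69.688] q [  2.709  20.831 -27.066  92.641   9.901  69.168 -46.722] tq [-0.08  -0.148  0.018] F [ 0.031 -0.002 -0.786]
pos [0.597 0.18  0.157] need tool cm [-14.908   0.803  -0.081]
```

Call:
move_arm --pt "6 -3.73 0.2 0 0 0 0" --pt "6 -3.73 0.2 0 0 0 0" --pt "6 -3.73 0.2 0 0 0 0" --pt "6 -3.73 0.2 0 0 0 0"

```text
time_s: 24.38
tool_pos: [0.5533, 0.0361, 0.1584]
tool_rot: [180.0, -0.0, 69.7]
force: [0.2, -1.0, 0.9]
grip_width: 0.0599
```

Call:
move_arm --pt "6 0 0 0 0 0 -0.123" --pt "6 0 0 0 0 0 -0.123" --pt "6 0 0 0 0 0 -0.123" --pt "6 0 0 0 0 0 -0.123"

```text
time_s: 24.72
tool_pos: [0.5539, 0.0371, 0.1584]
tool_rot: [180.0, -0.0, 98.2]
force: [0.6, -0.2, 0.1]
grip_width: 0.06
```

Call:
move_arm --pt "6 0 0 0 0 0 -0.123" --pt "6 0 0 0 0 0 -0.123" --pt "6 0 0 0 0 0 0" --pt "6 0 0 0 0 0 0"

```text
time_s: 25.05
tool_pos: [0.5539, 0.0374, 0.1583]
tool_rot: [180.0, -0.0, 111.8]
force: [-0.5, -0.1, 0.2]
grip_width: 0.0601
```

```bash
python3 go.py right .108
python3 - <<'E'
from h import *
img,c=cam('wrist'); cv2.imwrite('pics/w10.png',img[:,:,::-1])
E
```

```text
t 25.05 yaw [179.99   -0.012 111.755] q [ 18.956  12.502 -28.67  102.439   6.478  66.678  10.042] tq [-0.04  -0.132  0.018] F [-0.474 -0.11   0.178]
pos [0.554 0.037 0.158] need tool cm [ 0.005 -0.122  5.035]
```

View pics/w10.png

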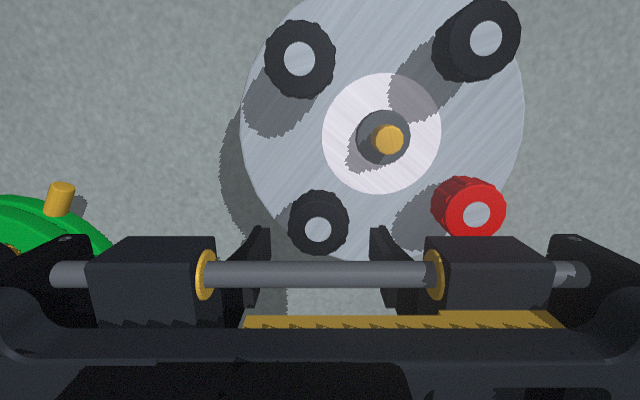

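The right knob is centred at (318,229).

Call:
move_arm --pt "6 0 -0.1 2.5 0 0 0" --pt "6 0 0 2.5 0 0 0" --pt "6 0 0 0 0 0 0" --pt "6 0 0 0 0 0 0"

```text
time_s: 25.43
tool_pos: [0.5518, 0.0371, 0.1076]
tool_rot: [-179.8, -0.1, 111.9]
force: [0.5, -0.1, 0.7]
grip_width: 0.0602
```

Call:
move_arm --pt "4 0 0.05 0 0 0 0" --pt "3 0 0 0 0 0 0" --pt "3 0 0 0 0 0 0" --pt "3 0 0 0 0 0 0" --pt "3 0 0 0 0 0 0"

```text
time_s: 25.85
tool_pos: [0.5529, 0.0368, 0.1097]
tool_rot: [-179.9, 0.0, 111.9]
force: [-3.5, -0.8, 5.4]
grip_width: 0.0411
```

```bash
python3 tq.py
```

```text
t 25.85 yaw 111.91 q7 8.8 tz -0.060  grip 0.0411 F [-3.5 -0.8  5.4] txy [-0.3   0.76] pos [0.5529 0.0368 0.1097]
```

Call:
move_arm --pt "3 0 0 0 0 0 0.1"

```text
time_s: 25.93
tool_pos: [0.5529, 0.0368, 0.1096]
tool_rot: [-179.9, 0.1, 106.2]
force: [-2.7, -0.8, 6.0]
grip_width: 0.0408
```

```bash
python3 tq.py
```

```text
t 25.93 yaw 106.22 q7 3.3 tz 0.479  grip 0.0408 F [-2.7 -0.8  6. ] txy [-0.3   0.78] pos [0.5529 0.0368 0.1096]
```

Call:
move_arm --pt "3 0 0 0 0 0 0.1" --pt "3 0 0 0 0 0 0.1" --pt "3 0 0 0 0 0 0.1" --pt "3 0 0 0 0 0 0.1"

```text
time_s: 26.27
tool_pos: [0.5529, 0.0369, 0.1095]
tool_rot: [-180.0, 0.1, 83.1]
force: [-3.5, -1.3, 4.1]
grip_width: 0.0409
```

```bash
python3 tq.py
```

```text
t 26.27 yaw 83.10 q7 -19.1 tz 0.605  grip 0.0409 F [-3.5 -1.3  4.1] txy [-0.36  0.69] pos [0.5529 0.0369 0.1095]
```

Call:
move_arm --pt "3 0 0 0 0 0 0.095" --pt "3 0 0 0 0 0 0.095"

```text
time_s: 26.43
tool_pos: [0.5529, 0.0369, 0.1094]
tool_rot: [-180.0, 0.1, 72.2]
force: [-2.5, -1.9, 2.5]
grip_width: 0.0406
```

```bash
python3 tq.py
```

```text
t 26.43 yaw 72.24 q7 -29.6 tz 0.606  grip 0.0406 F [-2.5 -1.9  2.5] txy [-0.3   0.65] pos [0.5529 0.0369 0.1094]
```

Call:
move_arm --pt "3 0 0 0 0 0 0.095"

```text
time_s: 26.52
tool_pos: [0.5529, 0.0369, 0.1094]
tool_rot: [180.0, 0.1, 66.8]
force: [-3.1, -1.6, 3.2]
grip_width: 0.0408
```

```bash
python3 tq.py
```

```text
t 26.52 yaw 66.80 q7 -34.8 tz 0.640  grip 0.0408 F [-3.1 -1.6  3.2] txy [-0.39  0.63] pos [0.5529 0.0369 0.1094]
```

Call:
move_arm --pt "3 0 0 0 0 0 0" --pt "3 0 0 0 0 0 0"

```text
time_s: 26.68
tool_pos: [0.5529, 0.0369, 0.1093]
tool_rot: [-180.0, 0.1, 67.1]
force: [-4.4, -2.4, 5.4]
grip_width: 0.041
```

```bash
python3 tq.py
```

```text
t 26.68 yaw 67.15 q7 -34.5 tz 0.369  grip 0.0410 F [-4.4 -2.4  5.4] txy [-0.4   0.98] pos [0.5529 0.0369 0.1093]
```

Call:
move_arm --pt "6 0 0 0 0 0 0" --pt "6 0 0 0 0 0 0" --pt "6 0 0 0 0 0 0" --pt "6 0 0 -2.5 0 0 0" --pt "6 0 0 -3.0 0 0 0"

```text
time_s: 27.1
tool_pos: [0.5516, 0.0372, 0.1616]
tool_rot: [-179.7, 0.1, 67.0]
force: [0.8, 0.5, 0.8]
grip_width: 0.0589
```

Call:
move_arm --pt "6 0 0 -3.5 0 0 0" --pt "6 0 0 -3.5 0 0 0" --pt "6 -3.5 0 0 0 0 0" --pt "6 -3.5 0 0 0 0 0" --pt "6 0 0 0 0 0 0"

```text
time_s: 27.52
tool_pos: [0.5246, -0.0348, 0.2341]
tool_rot: [179.9, 0.2, 66.5]
force: [0.5, -1.7, -0.7]
grip_width: 0.0599
```

Call:
move_arm --pt "6 0 0 0 0 0 0" --pt "6 0 0 0 0 0 0" --pt "6 0 0 0 0 0 0"

```text
time_s: 27.77
tool_pos: [0.5262, -0.0258, 0.2333]
tool_rot: [-180.0, -0.0, 67.1]
force: [0.0, -0.1, -0.1]
grip_width: 0.0598
```

```bash
python3 tq.py
python3 - <<'E'
from h import *
img,c=cam('scene'); cv2.imwrite('pics/s11.png',img[:,:,::-1])
img,c=cam('top'); cv2.imwrite('pics/t11.png',img[:,:,::-1])
E
```

```text
t 27.77 yaw 67.08 q7 -24.3 tz -0.014  grip 0.0598 F [ 0.  -0.1 -0.1] txy [-0.02 -0.03] pos [ 0.5262 -0.0258  0.2333]
```

View pics/s11.png

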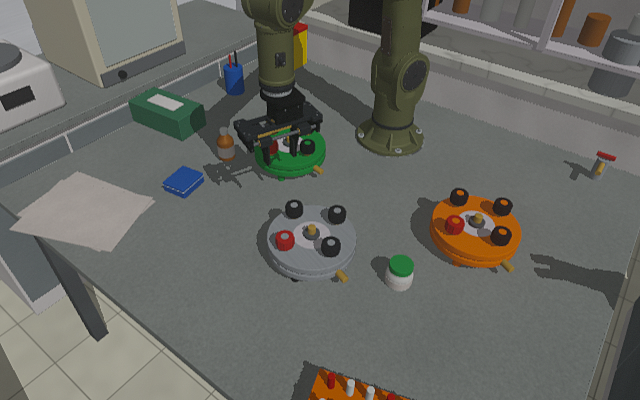

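View pics/t11.png

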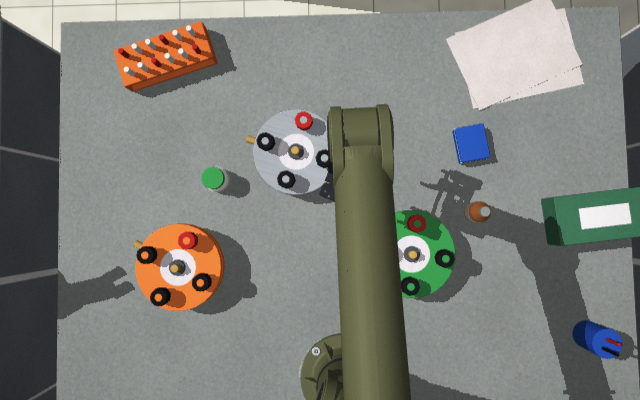

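The jar is still at (213,178), the box at (470,143) and the bottle at (478,212). All three match the first picture, and the gripper is clear of everything. I'm handing the job in.

```bash
python3 -c "
from cell import job; print(job.sign_off())"
```

```text
the job is handed in; nothing more can be done
None
```

I tightened all four knobs of the steel filter holder in two star-order passes (red, across, left, right) and handed the job in at about 28 s of the 72 s allowed. No verdict was reported.

| Knob | Bite felt at tool yaw (deg) | Past bite after first pass (deg) | Past bite at the end (deg) | Turning torque at the end (N m) |
|---|---|---|---|---|
| red | about 123.5 | 29.5 | about 74 | 0.61 |
| across | about 132.5 | 29.6 | about 74 | 0.64 |
| left | about 123.5 | 29.6 | about 74 | 0.67 |
| right | about 107.5 | 29.8 | about 75 | 0.64 |

- **Bite accuracy:** the bite angles are good to about ±3 degrees, because I read the torque every 6 degrees or so. The allowed final range is 55 to 95 degrees.
- **Torque check:** a knob 75 degrees past its bite should need about 0.64 N m. Red read slightly low at 0.61, which fits 66 degrees, but that difference is within the reading noise.
- **Final state:** the measured force on the gripper was zero, with the tool raised to 0.233 m and clear of everything. The last pictures show the bottle, box and jar where they started. At every reading I took, the contact force was 9 N or less in total.
- **Slip:** I did not check by camera whether the grip slipped on a knob. The torque readings gave no sign of it.

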